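# Cap the bare lenses

### The arm

A 7-joint arm with a two-finger parallel gripper is mounted at the origin on a cart in front of the work surface, level with it; the furniture and walls round the work are solid. World frame = base frame: x ahead of the robot, y to its left, z up, the work surface at z = 0. Lengths are in m, angles in degrees, forces in N, time in s.
With the tool pointing down it reaches from about 0.425 to 0.875 m from the base axis. Payload 4.7 kg.
Tool frame: the origin (TCP) lies midway between the tips of the shut fingers; the grasp point (between the pads) lies 19 mm behind it; y points along the fingers, x is the direction in which the jaws open and shut, and the axes are right-handed (so a half turn about y gives the same grasp; the last joint's range is limited). The gripper opens to 87 mm and grips with 3 to 60 N. Pads are 19 mm wide; open, the fingers measure 117 mm over their backs; the gripper's body (75 mm by 190 mm) begins 51 mm behind the grasp point.
Start: joints at [-65.999, 18.392, -4.016, 83.108, 1.295, 78.541, -3.26], TCP at [0.256, 0.597, 0.223] pointing down, gripper open.
Joint ranges: [-163.93, 163.93], [-17.29, 119.83], [-79.2, 71.16], [3.27, 140.29], [-89.18, 269.18], [5.43, 117.66], [-154.24, 154.24]. Speed limits (degrees/s): [147.25, 147.25, 180, 180, 180, 180, 180].

### API

Orientations are given as [roll, pitch, yaw] about the fixed x, y, z axes, in that order (R = Rz(yaw) Ry(pitch) Rx(roll)).
In Python, from cell import env gives the robot as it stands.
- The arm moves only by the tool carry_out, never from a script. Its argument "targets" is a list of rows, each a list of 2 entries, a list of its own where there are three numbers: the shift along the tool's x, y, z in mm, then the turn, a rotation vector about the tool's x, y, z in degrees. A call has 1 to 12 rows; each row shifts and turns the commanded pose from where the row before left it, along the tool's axes as they then stand; what a row does not reach is not made up. A row lasts 1/10 s, in which the tool goes at most 50 mm and 8.59 degrees, less where a joint would pass 70% of its speed; a pose out of reach is approached as far as the arm can. A call with a gripper value outside its range is refused whole. "jaw" is the opening, from 0 (shut) to 1 (fully open), set as the call begins (left out, the last holds). The fingers move at their own pace and stop on an object; "squeeze" is the grip in N (left out, the last holds). Time passes only in rows, so rows that do not move let the fingers close. It gives the time, the measured TCP pose, the force and the opening at its end, in the units of the state.
- env.get_obs(): the state, without advancing time (a new reading comes with each control period).
- env.read_camera(name): name is "scene" or "top" or "wrist"; returns the picture (384x512x3 uint8, red, green, blue); there is no depth.
- env.get_calibration(name): a dict with "fx", "fy", "cx", "cy" (pixels), "R" (3x3) and "t" (3): a world point X has camera coordinates R X + t; the wrist camera has in their place "hand_eye" (4x4, takes a point from camera to tool coordinates, whose origin is the TCP and whose axes are the tool frame's). Camera axes: x right, y down, z forward; pixel columns grow to the right and rows downward; lengths in m; the calibration is good to about 2 mm. A picture is of the moment at which its call begins: read the wrist's pose just before it. get_calibration takes no time and is no camera call.
- env.sign_off(): hands the job in, once; it reports no verdict.
Trained networks look in the newest picture that a camera, given by its name, has taken for a name from the list of things; names that differ only in an ending like _2 or _b are one class to them, and where a whole thing is asked for, a point or a joint stands for the part that bears it (a point fixed in the world has none). Each returns a list of dicts, best first, with "p" (0 to 1); they miss things now and then, are a little off and sometimes report something else, mostly with a low value. They report only what shows in the picture. A call takes as long as a camera call. They do not tell look-alikes from the thing itself.
- env.outline_of(camera, label): "mask" (384x512 bool, what is visible of it) and "xy" ([column, row] in pixels, amid what is visible of it).
The state is a dict: "time_s": time; "qpos": joint angles; "joint_velocities": joint speeds; "effort": joint torques, N m; "tool_pos": TCP position; "tool_rot": TCP orientation; "force": force on the tool from outside, world axes, zero at the start; "wrist_torque": the same for the moment, N m; "grip_width": finger opening in m.
Only numpy, scipy, OpenCV 4.12 (cv2) and the standard library are available. Lean on these libraries where they do the work, as an engineer would, in place of code of your own. Each camera call takes 0.05 s, during which the arm holds its last target.

### The job

Four lenses have been left standing open on the breadboard and will gather dust. Pick the four black dust caps out of the round parts lying in front of them and put each one on the lens it fits, level and fully down over the front, with every lens still standing where it was. Leave the sensor head and the roll of tape where they lie.

Things in the scene. Friction and masses are not known exactly. Their poses are not given: they have to be found in the camera images.
- cap_28_center (a point): The smallest of the four dust caps: black, round, closed flat top, finely ribbed side, lying open side down on the breadboard. Outside diameter 28 mm, 16 mm high, wall 2 mm (inside diameter 24 mm), top 3 mm thick, so 13 mm deep inside. The point is its centre, 8 mm above its lower edge; z points up through its closed top. About 20 g. It fits the lens with the 20 mm front.
- cap_40_center (a point): The second smallest of the four dust caps: black, round, closed flat top, finely ribbed side, lying open side down on the breadboard. Outside diameter 40 mm, 16 mm high, wall 2 mm (inside diameter 36 mm), top 3 mm thick, so 13 mm deep inside. The point is its centre, 8 mm above its lower edge; z points up through its closed top. About 24 g. It fits the lens with the 32 mm front.
- cap_52_center (a point): The second largest of the four dust caps: black, round, closed flat top, finely ribbed side, lying open side down on the breadboard. Outside diameter 52 mm, 16 mm high, wall 2 mm (inside diameter 48 mm), top 3 mm thick, so 13 mm deep inside. The point is its centre, 8 mm above its lower edge; z points up through its closed top. About 28 g. It fits the lens with the 44 mm front.
- cap_64_center (a point): The largest of the four dust caps: black, round, closed flat top, finely ribbed side, lying open side down on the breadboard. Outside diameter 64 mm, 16 mm high, wall 2 mm (inside diameter 60 mm), top 3 mm thick, so 13 mm deep inside. The point is its centre, 8 mm above its lower edge; z points up through its closed top. About 31 g. It fits the lens with the 56 mm front.
- lens_20_rim (a point): Loose standing lens, glass up: slim steel objective: 30 mm wide body narrowing to a 20 mm wide front barrel (23 mm long); 58 mm high. Point: centre of its top rim, 58 mm above the breadboard; z up. Rim edge bevelled (2.5 mm in over the top 4). The 28 mm cap slips over it with 2 mm of play all round; fully down, the cap's centre is 5 mm below this point.
- lens_32_rim (a point): Loose standing lens, glass up: short black lens with one small thumbscrew: about 35 mm wide body, 32 mm wide front barrel (17 mm long); 46 mm high. Point: centre of its top rim, 46 mm above the breadboard; z up. Rim edge bevelled (2.5 mm in over the top 4). The 40 mm cap slips over it with 2 mm of play all round; fully down, the cap's centre is 5 mm below this point.
- lens_44_rim (a point): Loose standing lens, glass up: tall black zoom lens with two ribbed rubber rings: 48 mm wide body, 44 mm wide front barrel (20 mm long); 76 mm high. Point: centre of its top rim, 76 mm above the breadboard; z up. Rim edge bevelled (2.5 mm in over the top 4). The 52 mm cap slips over it with 2 mm of play all round; fully down, the cap's centre is 5 mm below this point.
- lens_56_rim (a point): Loose standing lens, glass up: wide black lens with one ribbed rubber ring: 60 mm wide body, 56 mm wide front barrel (18 mm long); 60 mm high. Point: centre of its top rim, 60 mm above the breadboard; z up. Rim edge bevelled (2.5 mm in over the top 4). The 64 mm cap slips over it with 2 mm of play all round; fully down, the cap's centre is 5 mm below this point.
- sensor_head: Bystander: black round sensor head, 40 mm in diameter, 14 mm high, with a light spot in the middle of its top; not a cap. Origin at the centre of its underside. (Beyond the right end of the lenses and caps stands a fixed rotation stage with an upright black disc, 215 mm high, and its thin rod runs to the back left 100 mm above the breadboard: pass over or in front of it.)
- tape_roll: Bystander: roll of black tape on a light brown core, 58 mm across, 19 mm high, open in the middle; not a cap. Origin at the centre of its underside.
There are look-alikes about, which are no part of the job. Leave any red look-alike of the part that bears cap_52_center alone.

How it is judged (in metres and radians):
At the end, for the whole second after the job is handed in: Each cap rests released and level (0.12 rad) on its own lens, centred within 5 mm, its centre 2 to 10 mm below the rim; lenses upright (0.08 rad), rims within 30 mm of their starts; sensor head and roll of tape within 30 mm of their starts (horizontal distance between cap_28_center and lens_20_rim below 0.005 m and z of cap_28_center in the frame of lens_20_rim between -0.01 and -0.002 m and angle between each of cap_28_center, cap_40_center, cap_52_center, cap_64_center's own z axis and vertical below 0.12 rad and angle between each of lens_20_rim, lens_32_rim, lens_44_rim, lens_56_rim's own z axis and vertical below 0.08 rad and distance of each of lens_20_rim, lens_32_rim, lens_44_rim, lens_56_rim, sensor_head, tape_roll from where it was at the start of the episode below 0.03 m and linear speed of each of cap_28, cap_40, cap_52, cap_64 below 0.02 m/s and horizontal distance between cap_40_center and lens_32_rim below 0.005 m and z of cap_40_center in the frame of lens_32_rim between -0.01 and -0.002 m and horizontal distance between cap_52_center and lens_44_rim below 0.005 m and z of cap_52_center in the frame of lens_44_rim between -0.01 and -0.002 m and horizontal distance between cap_64_center and lens_56_rim below 0.005 m and z of cap_64_center in the frame of lens_56_rim between -0.01 and -0.002 m); the robot touches nothing.
It fails at once if a lens is tipped over (angle between any of lens_20_rim, lens_32_rim, lens_44_rim, lens_56_rim's own z axis and vertical above 0.5 rad).
It fails at once if the sensor head is moved more than 30 mm (distance of sensor_head from where it was at the start of the episode above 0.03 m).
It fails at once if the roll of tape is moved more than 30 mm (distance of tape_roll from where it was at the start of the episode above 0.03 m).
It also fails if it takes over 104 s, if anything falls off the work surface, if the arm or the gripper's body presses on something with over 40 N, if the wrist force passes 120 N, or if a joint passes its speed limit or range.

## Working session

There is one attempt and no reset: what is moved stays moved. The work goes in short steps, Python scripts to look and compute and a tool call to move; the robot and the scene stay as the last step left them, time stands still between calls to the robot, and variables do not carry over. Pictures are saved under pics/ and viewed, and the job is handed in when it is done.

Besides the shell and the picture viewer there is one more tool, called after "Request:" by a JSON object that holds its "api" and its "payload", one argument or row to a line. carry_out: Moves the arm, as the interface text tells. Its arguments: {"type":"object","properties":{"targets":{"type":"array","items":{"type":"array"}},"jaw":{"type":"number"},"squeeze":{"type":"number"}},"required":["targets"]}

```bash
ls; mkdir -p pics; python3 - <<'E'
from cell import env
import cv2,numpy as np
o=env.get_obs()
print({k:np.round(v,3).tolist() for k,v in o.items()})
for n in ['scene','top','wrist']:
    im=env.read_camera(n); cv2.imwrite(f'pics/{n}0.png',im[:,:,::-1])
    c=env.get_calibration(n); print(n,{k:np.round(v,4).tolist() for k,v in c.items()})
E
```

```text
pics
{'time_s': 0.0, 'qpos': [-66.0, 18.441, -4.015, 83.176, 1.294, 78.539, -3.257], 'joint_velocities': [-0.0, -0.062, 0.05, 0.07, -0.09, -0.077, -0.059], 'effort': [0.0, -49.129, -0.404, -31.252, -0.064, 0.044, 0.0], 'tool_pos': [0.256, 0.597, 0.221], 'tool_rot': [-90.005, 0.111, 66.812], 'force': [-0.451, 0.676, -0.369], 'wrist_torque': [0.007, -0.003, 0.002], 'grip_width': 0.087}
scene {'fx': 490.0118, 'fy': 490.0118, 'cx': 253.8025, 'cy': 188.4899, 'R': [[0.7421, -0.6703, -0.0014], [-0.3082, -0.3393, -0.8888], [0.5953, 0.66, -0.4583]], 't': [-0.3252, 0.2774, 0.7997]}
top {'fx': 440.6003, 'fy': 440.6003, 'cx': 255.73, 'cy': 195.1158, 'R': [[-0.0183, -0.9998, -0.0085], [-0.9922, 0.0192, -0.1235], [0.1236, 0.0062, -0.9923]], 't': [0.0742, 0.5221, 0.9064]}
wrist {'fx': 301.6983, 'fy': 301.6983, 'cx': 251.9269, 'cy': 192.3729, 'hand_eye': [[1.0, -0.0004, -0.0005, -0.0006], [0.0004, -0.2876, 0.9578, -0.1624], [-0.0005, -0.9578, -0.2876, 0.0783], [0.0, 0.0, 0.0, 1.0]]}
```

View pics/scene0.png

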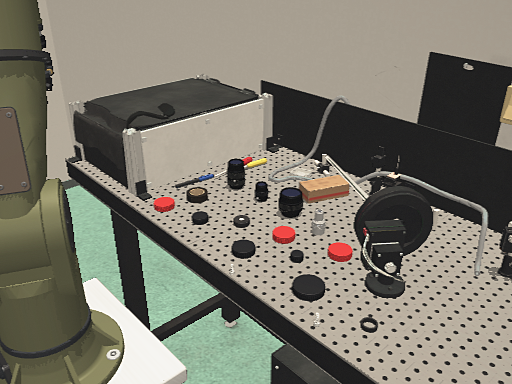

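View pics/top0.png

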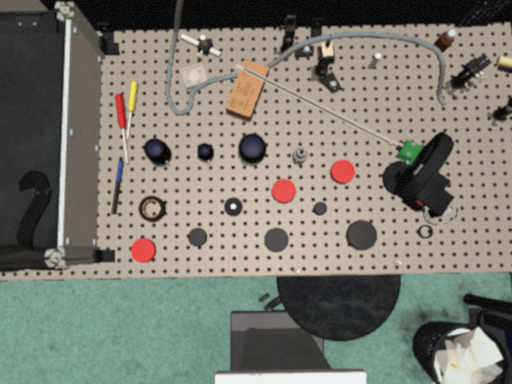

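View pics/wrist0.png

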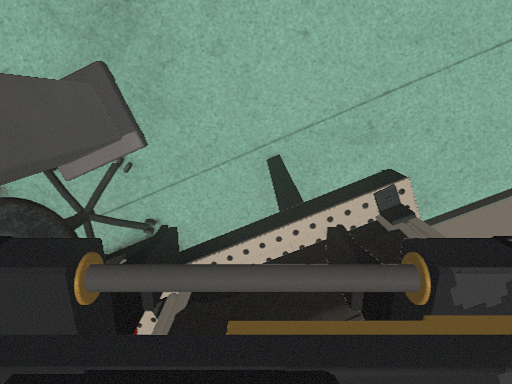

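The pictures show, in the top view: black caps at about (320,208) for 28, (197,237) for 40, (276,239) for 52 and (361,235) for 64. There are red look-alikes at (284,190), (343,171) and (143,250). The sensor head is at (233,206), with its light spot, and the tape at (152,208). The lenses are at (157,151), (205,151), (252,148) and (300,156).

```bash
cat > h.py <<'E'
from cell import env
import cv2,numpy as np
def cal(n): return env.get_calibration(n)
def proj(n,X):
    c=cal(n); p=c['R']@np.asarray(X)+c['t']; return np.array([c['fx']*p[0]/p[2]+c['cx'],c['fy']*p[1]/p[2]+c['cy']])
def ray(n,uv):
    c=cal(n); R=np.array(c['R']); d=np.array([(uv[0]-c['cx'])/c['fx'],(uv[1]-c['cy'])/c['fy'],1.]); 
    return -R.T@np.array(c['t']), R.T@d
def at(n,uv,z):
    o,d=ray(n,uv); return o+d*(z-o[2])/d[2]
def tri(a,ua,b,ub):
    o1,d1=ray(a,ua);o2,d2=ray(b,ub)
    A=np.stack([d1,-d2],1); s=np.linalg.lstsq(A,o2-o1,rcond=None)[0]
    p,q=o1+d1*s[0],o2+d2*s[1]; return (p+q)/2,np.linalg.norm(p-q)
def Rt():
    from scipy.spatial.transform import Rotation as Ro
    o=env.get_obs(); return Ro.from_euler('xyz',o['tool_rot'],degrees=True).as_matrix(),np.array(o['tool_pos'])
E
python3 - <<'E'
from h import *
import pickle
D={}
for n in ['top','scene']:
    im=env.read_camera(n)
    for l in ['cap_28_center','cap_40_center','cap_52_center','cap_64_center','lens_20_rim','lens_32_rim','lens_44_rim','lens_56_rim','sensor_head','tape_roll']:
        r=env.outline_of(n,l); D[n,l]=r
        print(n,l,[(round(x['p'],2),np.round(x['xy']).tolist(),int(x['mask'].sum()),cv2.boundingRect(x['mask'].astype(np.uint8))) for x in r[:4]])
pickle.dump(D,open('D.pkl','wb'))
t=env.read_camera('top'); cv2.imwrite('pics/topcrop.png',cv2.resize(t[120:265,120:400],None,fx=2.8,fy=2.8,interpolation=cv2.INTER_CUBIC)[:,:,::-1])
t=env.read_camera('scene'); cv2.imwrite('pics/scenecrop.png',cv2.resize(t[145:305,145:365],None,fx=3.5,fy=3.5,interpolation=cv2.INTER_CUBIC)[:,:,::-1])
E
```

```text
top cap_28_center [(0.67, [320.0, 206.0], 140, (313, 202, 14, 14))]
top cap_40_center [(0.84, [197.0, 240.0], 302, (188, 228, 19, 20)), (0.52, [206.0, 149.0], 236, (197, 144, 17, 19))]
top cap_52_center [(0.75, [283.0, 193.0], 430, (272, 180, 23, 23)), (0.58, [141.0, 251.0], 492, (131, 239, 25, 24)), (0.57, [340.0, 171.0], 475, (330, 160, 25, 24)), (0.56, [276.0, 240.0], 413, (264, 229, 23, 23))]
top cap_64_center [(0.68, [359.0, 237.0], 727, (346, 221, 32, 30))]
top lens_20_rim [(0.5, [298.0, 156.0], 167, (292, 149, 14, 15))]
top lens_32_rim [(0.8, [205.0, 153.0], 260, (197, 143, 17, 19))]
top lens_44_rim [(0.89, [156.0, 151.0], 543, (144, 139, 27, 26))]
top lens_56_rim [(0.62, [248.0, 150.0], 686, (238, 134, 28, 30))]
top sensor_head [(0.76, [232.0, 207.0], 259, (224, 198, 18, 18))]
top tape_roll [(0.95, [148.0, 204.0], 403, (138, 196, 28, 26))]
scene cap_28_center [(0.43, [296.0, 255.0], 167, (289, 249, 15, 14))]
scene cap_40_center [(0.56, [202.0, 217.0], 182, (191, 212, 17, 13))]
scene cap_52_center [(0.73, [281.0, 234.0], 340, (272, 226, 23, 18)), (0.62, [342.0, 253.0], 377, (327, 243, 25, 19)), (0.48, [165.0, 202.0], 238, (154, 197, 21, 15))]
scene cap_64_center [(0.65, [234.0, 170.0], 497, (227, 158, 18, 32)), (0.59, [303.0, 287.0], 766, (292, 273, 33, 29)), (0.32, [240.0, 222.0], 187, (232, 215, 18, 13))]
scene lens_20_rim [(0.78, [316.0, 225.0], 270, (311, 209, 14, 26))]
scene lens_32_rim [(0.61, [262.0, 191.0], 207, (255, 182, 12, 20)), (0.5, [308.0, 288.0], 698, (292, 276, 33, 25))]
scene lens_44_rim [(0.87, [236.0, 174.0], 487, (227, 159, 18, 31))]
scene lens_56_rim [(0.79, [289.0, 203.0], 675, (278, 187, 26, 32))]
scene sensor_head [(0.7, [242.0, 220.0], 189, (233, 215, 17, 13))]
scene tape_roll [(0.53, [197.0, 195.0], 292, (187, 187, 21, 16))]
```

View pics/topcrop.png

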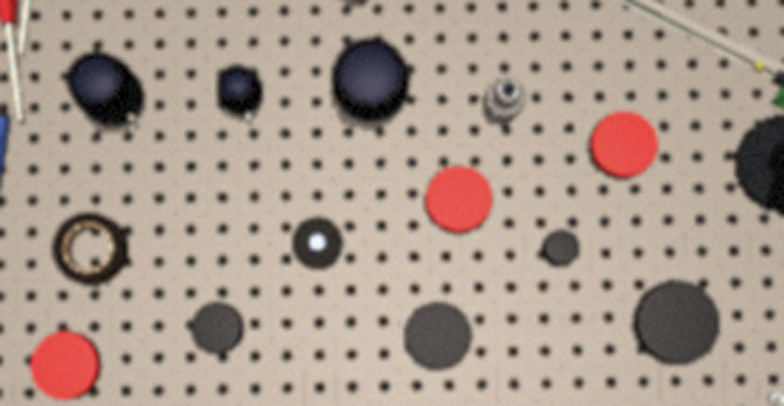

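View pics/scenecrop.png

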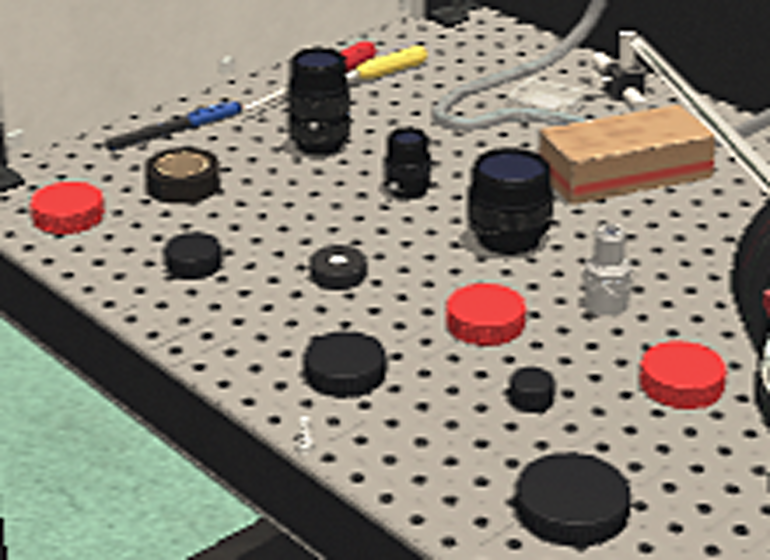

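Each black cap is distinct, and the red discs and the white-dotted head are excluded. I'll fit the positions by matching silhouette centroids in both views.

```bash
cat > fit.py <<'E'
from h import *
from scipy.optimize import least_squares
lens={20:(58,[(30,0,35),(20,35,58)]),32:(46,[(35,0,29),(32,29,46)]),44:(76,[(48,0,56),(44,56,76)]),56:(60,[(60,0,42),(56,42,60)])}
def hull(n,x,y,cyl):
    pts=[]; a=np.linspace(0,2*np.pi,60)
    for d,z0,z1 in cyl:
        for z in (z0,z1):
            pts+= [proj(n,(x+d/2e3*np.cos(t),y+d/2e3*np.sin(t),z/1e3)) for t in a]
    return cv2.convexHull(np.float32(pts))
def cen(h):
    m=cv2.moments(h); return np.array([m['m10']/m['m00'],m['m01']/m['m00']])
def seg(n,im,p0,rad,thr=75):
    g=im.max(2).astype(np.uint8); m=(g<thr).astype(np.uint8)
    m=cv2.morphologyEx(m,cv2.MORPH_OPEN,cv2.getStructuringElement(cv2.MORPH_ELLIPSE,(7,7)))
    k,lab,st,c=cv2.connectedComponentsWithStats(m)
    i=1+np.argmin(np.linalg.norm(c[1:]-p0,axis=1)); return c[i],st[i,4],st[i,:4]
E
python3 - <<'E'
from fit import *
T=dict(top=env.read_camera('top'),scene=env.read_camera('scene'))
P={'cap28':((320,208),(297,256),[(28,0,16)]),'cap40':((197,237),(200,218),[(40,0,16)]),'cap52':((276,239),(243,248),[(52,0,16)]),'cap64':((361,235),(308,287),[(64,0,16)]),
'sensor':((233,206),(241,221),[(40,0,14)]),'l32':((205,151),(261,191),lens[32][1]),'l44':((157,151),(236,174),lens[44][1]),'l56':((252,148),(290,203),lens[56][1])}
for k,(a,b,c) in P.items():
    for n,p0 in (('top',a),('scene',b)):
        m,ar,bb=seg(n,T[n],np.array(p0),20)
        s=least_squares(lambda v:cen(hull(n,v[0],v[1],c))-m,at(n,p0,.01)[:2],diff_step=1e-4)
        h=hull(n,*s.x,c)
        print(k,n,np.round(m,1),'area',ar,round(cv2.contourArea(h)),np.round(s.x,4),'bb',bb,np.round(cv2.boundingRect(h)))
for n,c in (('top',(300,156)),('scene',(318,222))): print('l20',at(n,c,.02))
print(tri('top',(301.5,152),'scene',(318.5,211)))
E
```

```text
cap28 top [368.  233.1] area 267 156 [ 0.4391 -0.1761] bb [360 222  16  25] [360 226  16  14]Traceback (most recent call last):
  File "<stdin>", line 8, in <module>
    return func(*args, **kwargs)
    result = trf(vector_fun.fun, vector_fun.jac, x0, f0, J0, lb, ub, ftol, xtol,
                 gtol, max_nfev, x_scale, loss_function, tr_solver,
                 tr_options.copy(), verbose, callback=callback_wrapped)
    return trf_no_bounds(
        fun, jac, x0, f0, J0, ftol, xtol, gtol, max_nfev, x_scale,
        loss_function, tr_solver, tr_options, verbose, callback=callback)
    J = jac(x)
    self._update_jac()
    ~~~~~~~~~~~~~~~~^^
    self.J = self.jac_wrapped(xp_copy(self.x), f0=self.f)
             ~~~~~~~~~~~~~~~~^^^^^^^^^^^^^^^^^^^^^^^^^^^^
    J, dct = approx_derivative(
             ~~~~~~~~~~~~~~~~~^
        self.fun,
        ^^^^^^^^^
    ...<2 lines>...
        **self.finite_diff_options,
        ^^^^^^^^^^^^^^^^^^^^^^^^^^^
    )
    ^
    J, _nfev = _dense_difference(fun_wrapped, x0, f0, h,
               ~~~~~~~~~~~~~~~~~^^^^^^^^^^^^^^^^^^^^^^^^
                  
[... 367 characters left out ...]
 return np.atleast_1d(self.fun(x))
                         ~~~~~~~~^^^
    return self.f(x, *self.args, **self.kwargs)
           ~~~~~~^^^^^^^^^^^^^^^^^^^^^^^^^^^^^^
  File "<stdin>", line 8, in <lambda>
  File "fit.py", line 8, in hull
    pts+= [proj(n,(x+d/2e3*np.cos(t),y+d/2e3*np.sin(t),z/1e3)) for t in a]
           ~~~~^^^^^^^^^^^^^^^^^^^^^^^^^^^^^^^^^^^^^^^^^^^^^^^
  File "h.py", line 5, in proj
    c=cal(n); p=c['R']@np.asarray(X)+c['t']; return np.array([c['fx']*p[0]/p[2]+c['cx'],c['fy']*p[1]/p[2]+c['cy']])
  File "h.py", line 3, in cal
    def cal(n): return env.get_calibration(n)
                       ~~~~~~~~~~~~~~~~~~~^^^
ValueError: time passes only in moves, steps and waits
```

```bash
sed -i 's/^def cal(n).*/_C={}\ndef cal(n):\n    if n not in _C: _C[n]=env.get_calibration(n)\n    return _C[n]/' h.py; sed -i 's/thr=75/thr=110/' fit.py
cat > run1.py <<'E'
from fit import *
cal('top');cal('scene')
T=dict(top=env.read_camera('top'),scene=env.read_camera('scene'))
P={'cap28':((320,208),(297,256),[(28,0,16)]),'cap40':((197,237),(200,218),[(40,0,16)]),'cap52':((276,239),(243,248),[(52,0,16)]),'cap64':((361,235),(308,287),[(64,0,16)]),
'sensor':((233,206),(241,221),[(40,0,14)]),'l32':((205,151),(261,191),lens[32][1]),'l44':((157,151),(236,174),lens[44][1]),'l56':((252,148),(290,203),lens[56][1])}
for k,(a,b,c) in P.items():
    for n,p0 in (('top',a),('scene',b)):
        m,ar,bb=seg(n,T[n],np.array(p0),20)
        s=least_squares(lambda v:cen(hull(n,v[0],v[1],c))-m,at(n,p0,.01)[:2],diff_step=1e-4)
        h=hull(n,*s.x,c)
        print(k,n,np.round(m,1),'area',ar,round(cv2.contourArea(h)),np.round(s.x,4),'bb',bb,np.round(cv2.boundingRect(h)))
for n,c in (('top',(300,156)),('scene',(318,222))): print('l20',at(n,c,.02))
print(tri('top',(301.5,152),'scene',(318.5,211)))
E
python3 run1.py
```

```text
cap28 top [319.6 208.4] area 128 145 [ 0.4946 -0.0738] bb [313 202  14  13] [312 201  15  15]
cap28 scene [296.5 256. ] area 148 162 [ 0.4935 -0.0741] bb [290 250  14  13] [289 249  15  14]
cap40 top [197.2 236.9] area 260 288 [0.4379 0.1926] bb [188 228  19  19] [187 227  20  20]
cap40 scene [199.8 217.8] area 189 205 [0.4365 0.1923] bb [192 211  17  14] [191 210  18  15]
cap52 top [275.8 239.7] area 424 466 [0.4286 0.0232] bb [265 228  23  24] [263 227  25  25]
cap52 scene [243.2 248.8] area 377 401 [0.4276 0.0227] bb [232 240  24  19] [231 238  25  21]
cap64 top [361.  234.8] area 713 744 [ 0.4357 -0.1607] bb [346 220  31  30] [345 219  32  31]
cap64 scene [308.1 287.5] area 741 767 [ 0.4345 -0.1608] bb [291 274  34  28] [291 273  34  29]
sensor top [233.5 212. ] area 62 275 [0.4903 0.1135] bb [228 209  12   7] [224 202  19  20]
sensor scene [241.3 223. ] area 111 201 [0.4959 0.1081] bb [234 219  16   9] [232 216  18  14]
l32 top [205.1 151.8] area 238 266 [0.6222 0.1734] bb [198 143  16  19] [196 141  19  21]
l32 scene [261.4 190.8] area 215 267 [0.6234 0.1752] bb [255 181  13  21] [254 179  15  23]
l44 top [157.  151.5] area 556 604 [0.6211 0.2746] bb [143 138  29  28] [142 137  30  29]
l44 scene [235.6 173.8] area 489 538 [0.62   0.2751] bb [227 158  18  32] [226 157  19  33]
l56 top [251.9 148.8] area 689 728 [0.625  0.0708] bb [239 133  28  32] [237 132  29  34]
l56 scene [290.6 201.9] area 651 725 [0.6276 0.0743] bb [279 187  25  31] [278 185  26  34]
l20 [ 0.60910374 -0.03373105  0.02      ]
l20 [ 0.61701391 -0.02519758  0.02      ]
(array([ 0.60889257, -0.03271789,  0.05614981]), np.float64(0.002588670069723808))
```

```bash
cat > plan.py <<'E'
from h import *
from scipy.spatial.transform import Rotation as Ro
def plan(wps,step=45,turn=8,rd=1):
    R,p=Rt(); Rc=Ro.from_matrix(R); p=p*1000; rows=[]
    for w in wps:
        tgt=np.array(w[:3])*1000; Rg=Ro.from_euler('xyz',[-90,0,w[3]],degrees=True)
        st=w[4] if len(w)>4 else step
        rv=(Rc.inv()*Rg).as_rotvec(degrees=True)
        n=max(1,int(np.ceil(max(np.linalg.norm(tgt-p)/st,np.linalg.norm(rv)/turn))))
        p0=p.copy();R0=Rc
        for i in range(n):
            s=(i+1)/n
            Rn=R0*Ro.from_rotvec(rv*s,degrees=True)
            d=np.round(Rc.as_matrix().T@(p0+(tgt-p0)*s-p),rd); t=np.round((Rc.inv()*Rn).as_rotvec(degrees=True),1)
            rows.append([d.tolist(),t.tolist()])
            p=p+Rc.as_matrix()@d; Rc=Rc*Ro.from_rotvec(t,degrees=True)
    for i in range(0,len(rows),12): print(str(rows[i:i+12]).replace(' ','').replace('.0,',',').replace('.0]',']'))
    print(len(rows),np.round(p,1),Rc.as_euler('xyz',degrees=True).round(1))
E
python3 -c "
from plan import *
plan([(.24,.48,.28,60),(.37,.32,.28,30),(.44,.1925,.15,0)],rd=0)"
```

```text
[[[-38,-19,-11],[0,2.3,0]],[[-38,-19,-12],[-0,2.2,0]],[[-37,-19,-13],[-0,2.3,0]],[[-15,-0,-39],[-0,6,0]],[[-10,-0,-39],[-0,6,0]],[[-7,-0,-41],[-0,6,0]],[[-2,-0,-41],[-0,6,0]],[[2,-0,-41],[-0,6,0]],[[-1,26,-29],[-0,6,0]],[[3,26,-29],[-0,6,0]],[[6,26,-29],[-0,6,0]],[[8,26,-28],[-0,6,0]]]
[[[11,26,-27],[-0,6,0]]]
13 [439.7 192.  149.6] [-90.  -0.   0.]
```

Request:
{"api": "carry_out", "payload": {
  "targets": [
    [[-38, -19, -11], [0, 2.3, 0]],
    [[-38, -19, -12], [0, 2.2, 0]],
    [[-37, -19, -13], [0, 2.3, 0]],
    [[-15, 0, -39], [0, 6, 0]],
    [[-10, 0, -39], [0, 6, 0]],
    [[-7, 0, -41], [0, 6, 0]],
    [[-2, 0, -41], [0, 6, 0]],
    [[2, 0, -41], [0, 6, 0]]
  ],
  "jaw": 1
}}

```text
time_s: 2.35
tool_pos: [0.3702, 0.3186, 0.2799]
tool_rot: [-90.0, -0.1, 29.8]
force: [0.8, 0.5, 0.4]
grip_width: 0.0868
```

Request:
{"api": "carry_out", "payload": {
  "targets": [
    [[-1, 26, -29], [0, 6, 0]],
    [[3, 26, -29], [0, 6, 0]],
    [[6, 26, -29], [0, 6, 0]],
    [[8, 26, -28], [0, 6, 0]],
    [[11, 26, -27], [0, 6, 0]],
    [[0, 0, 0], [0, 0, 0]],
    [[0, 0, 0], [0, 0, 0]]
  ]
}}

```text
time_s: 3.05
tool_pos: [0.4395, 0.1917, 0.1494]
tool_rot: [-90.0, 0.0, -0.0]
force: [0.8, 1.0, 1.0]
grip_width: 0.0874
```

```bash
cat >> h.py <<'E'
def wproj(X,n=None):
    c=cal('wrist'); R,p=Rt(); H=np.array(c['hand_eye'])
    q=R.T@(np.asarray(X)-p); q=H[:3,:3].T@(q-H[:3,3])
    return np.array([c['fx']*q[0]/q[2]+c['cx'],c['fy']*q[1]/q[2]+c['cy']])
def wat(uv,z):
    c=cal('wrist'); R,p=Rt(); H=np.array(c['hand_eye'])
    d=R@H[:3,:3]@np.array([(uv[0]-c['cx'])/c['fx'],(uv[1]-c['cy'])/c['fy'],1.]); o=p+R@H[:3,3]
    return o+d*(z-o[2])/d[2]
def snap(name,scale=1.5,crop=None,cam='wrist',marks=()):
    im=env.read_camera(cam)[:,:,::-1].copy()
    x0,y0,x1,y1=crop or (0,0,512,384)
    b=cv2.resize(im[y0:y1,x0:x1],None,fx=scale,fy=scale,interpolation=cv2.INTER_CUBIC)
    for m in marks:
        cv2.polylines(b,[np.int32((np.array(m)-[x0,y0])*scale*16)],True,(0,255,0),1,cv2.LINE_AA,4)
    cv2.imwrite('pics/'+name+'.png',b); return im
def circ(x,y,z,d,f):
    return [f((x+d/2e3*np.cos(t),y+d/2e3*np.sin(t),z)) for t in np.linspace(0,2*np.pi,40)]
E
python3 - <<'E'
from h import *
cal('wrist')
o=env.get_obs();print(o['time_s'],o['tool_pos'],o['tool_rot'],o['force'])
m=[circ(.4372,.1925,.016,40,wproj),circ(.4372,.1925,.0,40,wproj)]
snap('w1',1.5,None,'wrist',m)
E
```

```text
3.05 [0.43951119 0.19168009 0.14938456] [-8.99971414e+01  4.43841866e-02 -2.87265698e-02] [0.79786722 0.97484001 1.03628443]
```

View pics/w1.png

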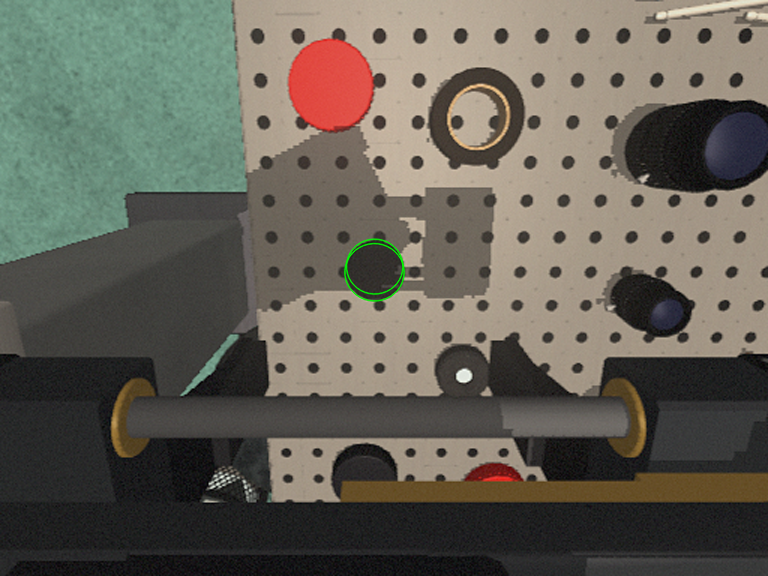

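The wrist picture shows cap_40 centred at about (374,270) in the 1.5x view, with the predicted circle on it. The tape is at (477,116) and the lenses at the right. I'll zoom in to check the cap and the two lens rims.

```bash
python3 - <<'E'
from h import *
cal('wrist')
m=[circ(.4372,.1925,.016,40,wproj)]
snap('w2a',8,(215,145,285,215),'wrist',m)
m=[circ(.6228,.1743,.046,27,wproj),circ(.6228,.1743,.046,32,wproj),circ(.6205,.2748,.076,39,wproj),circ(.6205,.2748,.076,44,wproj)]
snap('w2b',4.5,(400,60,512,230),'wrist',m)
a=cv2.imread('pics/w2a.png');b=cv2.imread('pics/w2b.png');b=b[:560]
h=max(len(a),len(b));cv2.imwrite('pics/w2.png',np.hstack([cv2.resize(a,(280,280)),b[:280]])) if 0 else None
E
```

```text
(no output)
```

View pics/w2a.png

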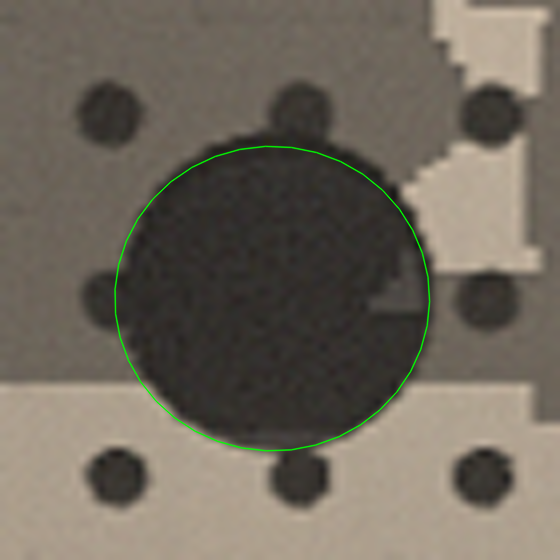

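View pics/w2b.png

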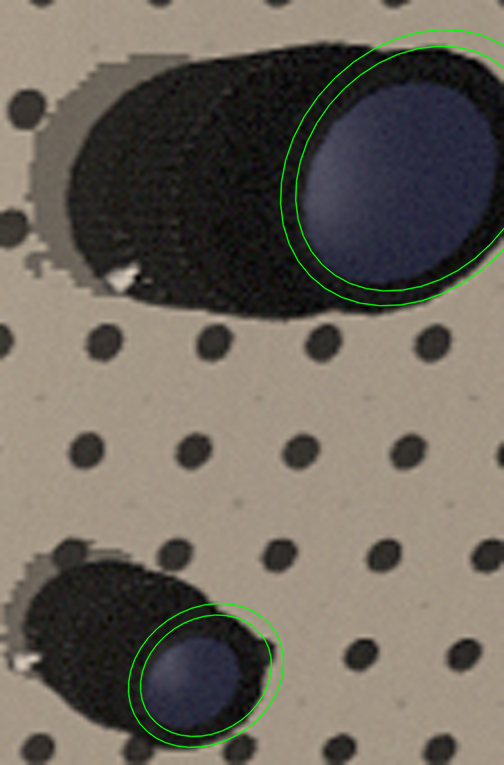

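Cap is confirmed within about 1 mm. I'm descending to grasp it.

Request:
{"api": "carry_out", "payload": {
  "targets": [
    [[-2, 36, 0.8], [0, 0, 0]],
    [[0, 36, 0], [0, 0, 0]],
    [[0, 36, 0], [0, 0, 0]],
    [[0, 26, 0], [0, 0, 0]],
    [[0, 11, 0], [0, 0, 0]],
    [[0, 0, 0], [0, 0, 0]]
  ],
  "jaw": 0.8
}}

```text
time_s: 3.8
tool_pos: [0.4369, 0.1933, 0.004]
tool_rot: [-90.0, 0.1, 0.1]
force: [-0.7, 0.5, 0.3]
grip_width: 0.0695
```

Request:
{"api": "carry_out", "payload": {
  "targets": [
    [[0, 0, 0], [0, 0, 0]],
    [[0, 0, 0], [0, 0, 0]],
    [[0, 0, 0], [0, 0, 0]],
    [[0, 0, 0], [0, 0, 0]],
    [[0, 0, 0], [0, 0, 0]],
    [[0, 0, 0], [0, 0, 0]]
  ],
  "jaw": 0,
  "squeeze": 15
}}

```text
time_s: 4.4
tool_pos: [0.438, 0.193, 0.005]
tool_rot: [-90.0, -0.0, 0.0]
force: [0.0, -0.6, 1.7]
grip_width: 0.04
```

```bash
python3 -c "
from plan import *
plan([(.438,.193,.14,0),(.6228,.1743,.13,0)],rd=0)"
```

```text
[[[0,-34,0],[-0,0,0]],[[0,-34,0],[-0,0,0]],[[0,-33,0],[-0,0,0]],[[0,-34,0],[-0,0,0]],[[37,2,-4],[-0,0,0]],[[37,2,-3],[-0,0,0]],[[37,2,-4],[-0,0,0]],[[37,2,-4],[-0,0,0]],[[37,2,-4],[-0,0,0]]]
9 [622.9 173.9 130.1] [-90.  -0.   0.]
```

Request:
{"api": "carry_out", "payload": {
  "targets": [
    [[0, -34, 0], [0, 0, 0]],
    [[0, -34, 0], [0, 0, 0]],
    [[0, -33, 0], [0, 0, 0]],
    [[0, -34, 0], [0, 0, 0]],
    [[37, 2, -4], [0, 0, 0]],
    [[37, 2, -3], [0, 0, 0]],
    [[37, 2, -4], [0, 0, 0]],
    [[37, 2, -4], [0, 0, 0]],
    [[37, 2, -4], [0, 0, 0]],
    [[0, 0, 0], [0, 0, 0]],
    [[0, 0, 0], [0, 0, 0]]
  ]
}}

```text
time_s: 5.5
tool_pos: [0.6224, 0.1732, 0.1285]
tool_rot: [-90.1, 0.1, -0.1]
force: [-0.3, 0.2, -0.8]
grip_width: 0.0395
```

```bash
python3 - <<'E'
from h import *
cal('wrist')
o=env.get_obs();p=o['tool_pos'];print(o['time_s'],p,o['tool_rot'],o['force'],o['grip_width'])
m=[circ(.6228,.1743,.046,27,wproj),circ(.6228,.1743,.046,32,wproj),circ(p[0],p[1],p[2]-.0045+.016,40,wproj)]
snap('w3',5,(180,130,330,250),'wrist',m)
E
```

```text
5.5 [0.62235353 0.17317777 0.12846261] [-9.00653247e+01  1.12323416e-01 -5.34363607e-02] [-0.27476026  0.20170486 -0.82174826] 0.0394589983442546
```

View pics/w3.png

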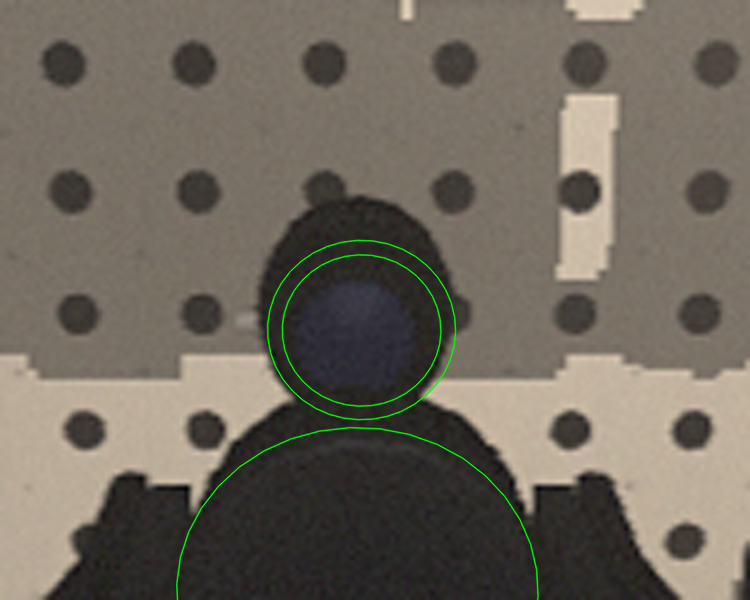

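The wrist view shows the lens glass at (357,333) in the crop, against a prediction of (361,330). The held cap is centred in x. I'm shifting +1.4 mm in tool z and lowering to just above the rim.

Request:
{"api": "carry_out", "payload": {
  "targets": [
    [[0, 25, 1.4], [0, 0, 0]],
    [[0, 25, 0], [0, 0, 0]],
    [[0, 20, 0], [0, 0, 0]],
    [[0, 5, 0], [0, 0, 0]],
    [[0, 0, 0], [0, 0, 0]],
    [[0, 0, 0], [0, 0, 0]]
  ]
}}

```text
time_s: 6.15
tool_pos: [0.6231, 0.1758, 0.0562]
tool_rot: [-89.9, -0.1, 0.0]
force: [-0.4, -0.2, -0.1]
grip_width: 0.0394
```

```bash
python3 - <<'E'
from h import *
cal('wrist')
o=env.get_obs();p=o['tool_pos'];print(o['time_s'],p,o['tool_rot'],o['force'],o['grip_width'])
snap('w4s',6,(220,150,300,220),'scene')
E
```

```text
6.15 [0.62308525 0.17579079 0.05615358] [-8.99367347e+01 -1.09010536e-01  3.66094405e-02] [-0.43052714 -0.17186757 -0.08934502] 0.03940273531831802
```

View pics/w4s.png

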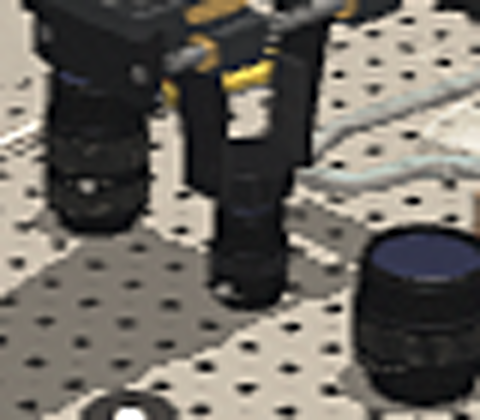

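Request:
{"api": "carry_out", "payload": {
  "targets": [
    [[0, 4, 0], [0, 0, 0]],
    [[0, 4, 0], [0, 0, 0]],
    [[0, 3, 0], [0, 0, 0]],
    [[0, 0, 0], [0, 0, 0]]
  ]
}}

```text
time_s: 6.6
tool_pos: [0.6222, 0.175, 0.043]
tool_rot: [-90.0, 0.1, 0.0]
force: [-1.2, -0.5, -0.5]
grip_width: 0.0394
```

Request:
{"api": "carry_out", "payload": {
  "targets": [
    [[0, 3, 0], [0, 0, 0]],
    [[0, 2, 0], [0, 0, 0]],
    [[0, 1, 0], [0, 0, 0]],
    [[0, 0, 0], [0, 0, 0]],
    [[0, 0, 0], [0, 0, 0]]
  ]
}}

```text
time_s: 7.1
tool_pos: [0.6227, 0.1751, 0.0384]
tool_rot: [-90.0, -0.0, -0.0]
force: [-2.4, -1.6, 5.7]
grip_width: 0.0393
```

Request:
{"api": "carry_out", "payload": {
  "targets": [
    [[0, 0, 0], [0, 0, 0]],
    [[0, 0, 0], [0, 0, 0]],
    [[0, 0, 0], [0, 0, 0]],
    [[0, 0, 0], [0, 0, 0]],
    [[0, -10, 0], [0, 0, 0]],
    [[0, -30, 0], [0, 0, 0]],
    [[0, -40, 0], [0, 0, 0]],
    [[0, 0, 0], [0, 0, 0]]
  ],
  "jaw": 0.7
}}

```text
time_s: 7.9
tool_pos: [0.6269, 0.1761, 0.1247]
tool_rot: [-89.8, -0.6, -0.0]
force: [0.3, 0.8, -0.3]
grip_width: 0.0608
```

```bash
python3 - <<'E'
from h import *
cal('wrist')
o=env.get_obs();p=o['tool_pos'];print(o['time_s'],p,o['tool_rot'],o['force'],o['grip_width'])
m=[circ(.6222,.1743,.049,40,wproj)]
snap('w5s',6,(220,150,300,220),'scene')
snap('w5',1.5,None,'wrist',m)
E
```

```text
7.9 [0.62688948 0.17605718 0.12472952] [-8.97730517e+01 -6.19933668e-01 -1.40711691e-02] [ 0.25323483  0.76414055 -0.25453547] 0.06078366590877579
```

View pics/w5s.png

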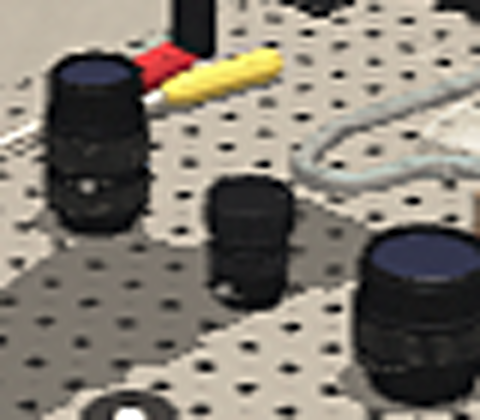

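View pics/w5.png

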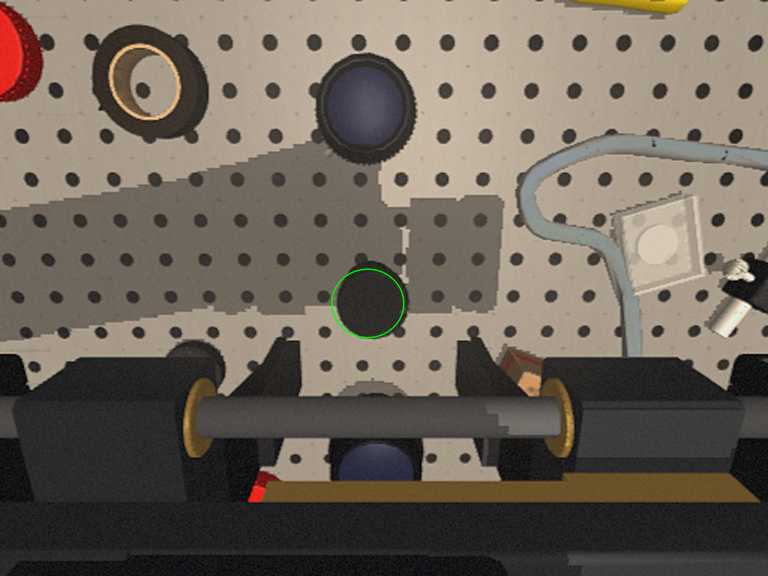

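cap_40 sits level and fully down on its lens: it is upright in the scene view, with its top circle where predicted. Next is cap_52.

```bash
python3 -c "
from plan import *
o=env.get_obs();print(o['tool_pos'])
plan([(.428,.023,.13,0),(.428,.023,.11,0)],rd=0)"
```

```text
[0.62369311 0.17549787 0.11955789]
[[[-33,-2,-25],[-0,0,0]],[[-32,-2,-26],[-0,0,0.1]],[[-33,-2,-25],[-0,0,-0]],[[-32,-1,-26],[-0.1,0,0]],[[-33,-2,-25],[0,0,0]],[[-33,-2,-25],[0,0,0.1]],[[0,20,-0],[0,0,-0]]]
7 [427.7  23.5 110. ] [-90.   0.   0.]
```

Request:
{"api": "carry_out", "payload": {
  "targets": [
    [[-33, -2, -25], [0, 0, 0]],
    [[-32, -2, -26], [0, 0, 0]],
    [[-33, -2, -25], [0, 0, 0]],
    [[-32, -1, -26], [0, 0, 0]],
    [[-33, -2, -25], [0, 0, 0]],
    [[-33, -2, -25], [0, 0, 0]],
    [[0, 0, 0], [0, 0, 0]],
    [[0, 0, 0], [0, 0, 0]],
    [[0, 0, 0], [0, 0, 0]]
  ],
  "jaw": 1
}}

```text
time_s: 8.9
tool_pos: [0.427, 0.0238, 0.1283]
tool_rot: [-90.0, -0.0, 0.0]
force: [0.1, -0.7, -0.6]
grip_width: 0.0871
```

```bash
python3 - <<'E'
from h import *
cal('wrist')
o=env.get_obs();p=o['tool_pos'];print(o['time_s'],p,o['tool_rot'],o['force'],o['grip_width'])
m=[circ(.4281,.0229,.016,52,wproj)]
snap('w6',5,(180,130,330,250),'wrist',m)
print(np.array([env.get_obs()['tool_pos'] for _ in range(3)]))
E
```

```text
8.9 [0.42703523 0.02378667 0.12834229] [-9.00048025e+01 -1.56880259e-03  4.81840410e-02] [ 0.08991824 -0.68648417 -0.57552493] 0.08711229185894989
[[0.42717965 0.02384332 0.12832121]
 [0.42717965 0.02384332 0.12832121]
 [0.42717965 0.02384332 0.12832121]]
```

View pics/w6.png

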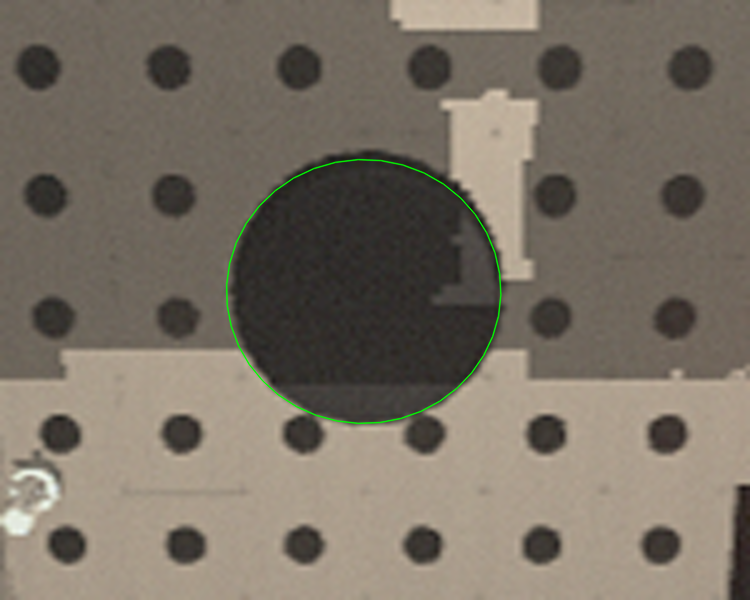

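The black cap_52 fills the predicted circle at crop (364,290). It is black, not a red look-alike, and on target within about 0.5 mm.

Request:
{"api": "carry_out", "payload": {
  "targets": [
    [[1, 36, -0.8], [0, 0, 0]],
    [[0, 36, 0], [0, 0, 0]],
    [[0, 30, 0], [0, 0, 0]],
    [[0, 16, 0], [0, 0, 0]],
    [[0, 6, 0], [0, 0, 0]],
    [[0, 0, 0], [0, 0, 0]]
  ]
}}

```text
time_s: 9.55
tool_pos: [0.4275, 0.0225, 0.0037]
tool_rot: [-90.1, 0.1, 0.0]
force: [0.1, 0.4, 0.6]
grip_width: 0.087
```

Request:
{"api": "carry_out", "payload": {
  "targets": [
    [[0, 0, 0], [0, 0, 0]],
    [[0, 0, 0], [0, 0, 0]],
    [[0, 0, 0], [0, 0, 0]],
    [[0, 0, 0], [0, 0, 0]],
    [[0, 0, 0], [0, 0, 0]],
    [[0, 0, 0], [0, 0, 0]]
  ],
  "jaw": 0,
  "squeeze": 15
}}

```text
time_s: 10.15
tool_pos: [0.4279, 0.0225, 0.0048]
tool_rot: [-90.0, -0.0, 0.0]
force: [0.3, 0.1, 1.0]
grip_width: 0.0516
```

```bash
python3 -c "
from plan import *
o=env.get_obs();print(o['tool_pos'],o['grip_width'])
plan([(.428,.023,.14,0),(.6205,.2748,.165,0)],rd=0)"
```

```text
[0.42789286 0.02247709 0.00481026] 0.05157728307855946
[[[0,-34,0],[-0,0,0]],[[0,-34,0],[-0,0,0]],[[0,-33,0],[-0,0,0]],[[0,-34,1],[-0,0,0]],[[24,-3,31],[-0,0,0]],[[24,-3,32],[-0,0,0]],[[24,-3,31],[-0,0,0]],[[24,-3,32],[-0,0,0]],[[24,-4,31],[-0,0,0]],[[25,-3,32],[-0,0,0]],[[24,-3,31],[-0,0,0]],[[24,-3,31],[-0,0,0]]]
12 [620.7 274.4 165. ] [-90.  -0.   0.]
```

```bash
python3 -c "
from h import *
for z in (0,.1,.2): print(z, at('top',(100,150),z)[1], at('top',(75,150),z)[1])
print(tri('top',(62,258),'scene',(133,130)), tri('top',(65,10),'scene',(268,97)))
"
```

```text
0 0.4116930411723654 0.46791625616883525
0.1 0.37508295800023966 0.4254768506839014
0.2 0.33847287482811395 0.38303744519896743
(array([0.3997751 , 0.40706553, 0.1823893 ]), np.float64(0.00044669008214653206)) (array([0.87712021, 0.42398838, 0.16617686]), np.float64(0.006009659331565194))
```

The box face is at y≈0.41 and about 0.18 m high, so the gripper at y=0.275 clears it.

Request:
{"api": "carry_out", "payload": {
  "targets": [
    [[0, -34, 0], [0, 0, 0]],
    [[0, -34, 0], [0, 0, 0]],
    [[0, -33, 0], [0, 0, 0]],
    [[0, -34, 1], [0, 0, 0]],
    [[24, -3, 31], [0, 0, 0]],
    [[24, -3, 32], [0, 0, 0]],
    [[24, -3, 31], [0, 0, 0]],
    [[24, -3, 32], [0, 0, 0]],
    [[24, -4, 31], [0, 0, 0]],
    [[25, -3, 32], [0, 0, 0]],
    [[24, -3, 31], [0, 0, 0]],
    [[24, -3, 31], [0, 0, 0]]
  ]
}}

```text
time_s: 11.35
tool_pos: [0.6212, 0.2758, 0.1642]
tool_rot: [-90.0, 0.0, 0.0]
force: [0.5, -0.4, 0.1]
grip_width: 0.0519
```

Request:
{"api": "carry_out", "payload": {
  "targets": [
    [[0, 0, 0], [0, 0, 0]],
    [[0, 0, 0], [0, 0, 0]],
    [[0, 0, 0], [0, 0, 0]]
  ]
}}

```text
time_s: 11.65
tool_pos: [0.6203, 0.2729, 0.1642]
tool_rot: [-90.1, 0.0, -0.1]
force: [0.7, 0.2, -0.0]
grip_width: 0.0516
```

```bash
python3 - <<'E'
from h import *
cal('wrist')
o=env.get_obs();p=o['tool_pos'];print(o['time_s'],p,o['tool_rot'],o['force'],o['grip_width'])
m=[circ(.6205,.2748,.076,39,wproj),circ(.6205,.2748,.076,44,wproj),circ(p[0],p[1],p[2]-.0045+.016,52,wproj)]
snap('w7',5,(180,130,330,250),'wrist',m)
E
```

```text
11.65 [0.62033281 0.27293783 0.16423612] [-9.00636409e+01  3.99456464e-02 -6.43102679e-02] [ 0.71517419  0.24068087 -0.00654252] 0.05155978554683482
```

View pics/w7.png

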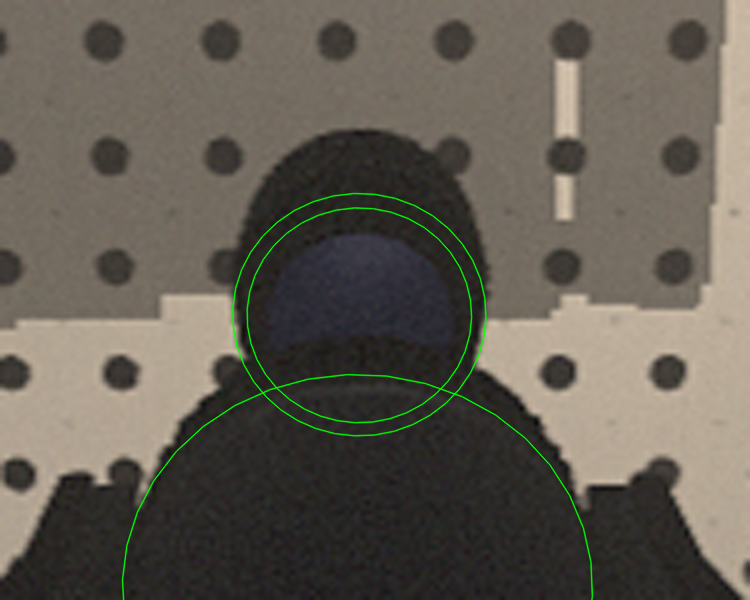

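In the crop the glass is centred at (360,322), against a prediction of (360,315). Allowing for pose-reading noise, that is within about 1 mm, so I'm shifting +0.8 mm and lowering.

Request:
{"api": "carry_out", "payload": {
  "targets": [
    [[0, 25, 0.8], [0, 0, 0]],
    [[0, 25, 0], [0, 0, 0]],
    [[0, 20, 0], [0, 0, 0]],
    [[0, 10, 0], [0, 0, 0]],
    [[0, 4, 0], [0, 0, 0]],
    [[0, 0, 0], [0, 0, 0]]
  ]
}}

```text
time_s: 12.3
tool_pos: [0.6207, 0.2748, 0.081]
tool_rot: [-90.0, -0.0, -0.0]
force: [-0.4, -0.8, -0.3]
grip_width: 0.0518
```

Request:
{"api": "carry_out", "payload": {
  "targets": [
    [[0, 3, 0], [0, 0, 0]],
    [[0, 3, 0], [0, 0, 0]],
    [[0, 3, 0], [0, 0, 0]],
    [[0, 0, 0], [0, 0, 0]]
  ]
}}

```text
time_s: 12.7
tool_pos: [0.6204, 0.2752, 0.0712]
tool_rot: [-90.0, 0.0, 0.0]
force: [0.9, 0.3, -0.5]
grip_width: 0.0518
```

Request:
{"api": "carry_out", "payload": {
  "targets": [
    [[0, 2, 0], [0, 0, 0]],
    [[0, 1, 0], [0, 0, 0]],
    [[0, 0, 0], [0, 0, 0]],
    [[0, 0, 0], [0, 0, 0]]
  ]
}}

```text
time_s: 13.1
tool_pos: [0.6207, 0.2753, 0.0686]
tool_rot: [-90.0, -0.0, 0.0]
force: [0.5, -1.3, -0.4]
grip_width: 0.0518
```

Request:
{"api": "carry_out", "payload": {
  "targets": [
    [[0, 1, 0], [0, 0, 0]],
    [[0, 0, 0], [0, 0, 0]],
    [[0, 0, 0], [0, 0, 0]]
  ]
}}

```text
time_s: 13.4
tool_pos: [0.6208, 0.2753, 0.0681]
tool_rot: [-90.0, -0.0, 0.0]
force: [-1.0, 0.4, 3.0]
grip_width: 0.0519
```

Request:
{"api": "carry_out", "payload": {
  "targets": [
    [[0, 0, 0], [0, 0, 0]],
    [[0, 0, 0], [0, 0, 0]],
    [[0, 0, 0], [0, 0, 0]],
    [[0, 0, 0], [0, 0, 0]],
    [[0, -10, 0], [0, 0, 0]],
    [[0, -30, 0], [0, 0, 0]],
    [[0, -40, 0], [0, 0, 0]],
    [[0, 0, 0], [0, 0, 0]]
  ],
  "jaw": 0.85
}}

```text
time_s: 14.2
tool_pos: [0.6245, 0.2766, 0.1552]
tool_rot: [-89.7, -0.6, -0.0]
force: [0.4, 0.1, -0.2]
grip_width: 0.0743
```

```bash
python3 - <<'E'
from plan import *
cal('wrist')
o=env.get_obs();p=o['tool_pos'];print(o['time_s'],p,o['tool_rot'],o['force'],o['grip_width'])
snap('w8s',6,(200,140,300,220),'scene')
snap('w8',3,(130,80,380,270),'wrist',[circ(.6205,.2748,.079,52,wproj)])
plan([(.58,.12,.15,0),(.4942,-.074,.12,0)],rd=0)
E
```

```text
14.2 [0.62449375 0.27655703 0.1552141 ] [-8.96911781e+01 -6.03708409e-01 -7.18853158e-03] [ 0.38484657  0.12541286 -0.20812146] 0.07425531637175396
[[[-10,-0,-39],[-0,0,0]],[[-11,-0,-39],[-0.1,0,0.1]],[[-10,-0,-39],[0,0,0]],[[-11,-0,-39],[-0,0,0.1]],[[-17,6,-39],[-0,0,-0]],[[-17,6,-38],[-0,0,-0]],[[-17,6,-39],[-0,0,-0]],[[-17,6,-39],[-0,0,-0]],[[-18,6,-39],[-0,0,-0]]]
9 [493.7 -74.4 119.6] [-90.   0.   0.]
```

View pics/w8s.png

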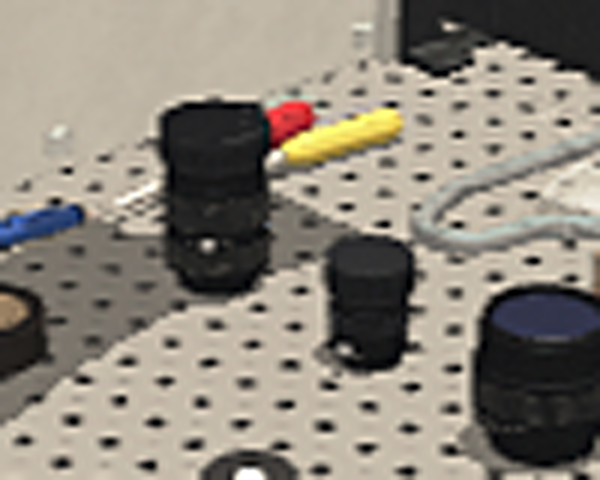

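View pics/w8.png

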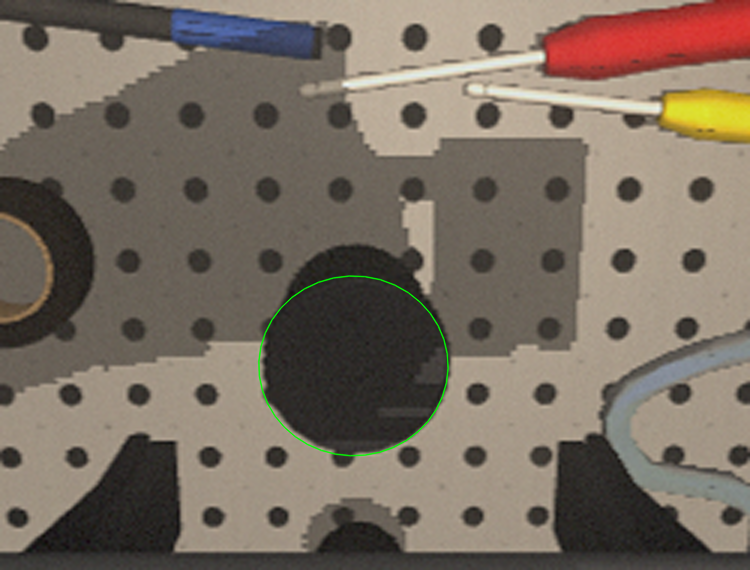

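cap_52 is on its lens, level and matching the predicted circle. Next is cap_28. The last reading was transient, so I'm adding +4 mm in x at the end of the path.

Request:
{"api": "carry_out", "payload": {
  "targets": [
    [[-10, 0, -39], [0, 0, 0]],
    [[-11, 0, -39], [0, 0, 0]],
    [[-10, 0, -39], [0, 0, 0]],
    [[-11, 0, -39], [0, 0, 0]],
    [[-17, 6, -39], [0, 0, 0]],
    [[-17, 6, -38], [0, 0, 0]],
    [[-17, 6, -39], [0, 0, 0]],
    [[-17, 6, -39], [0, 0, 0]],
    [[-14, 3, -38], [0, 0, 0]],
    [[0, 0, 0], [0, 0, 0]],
    [[0, 0, 0], [0, 0, 0]],
    [[0, 0, 0], [0, 0, 0]]
  ]
}}

```text
time_s: 15.5
tool_pos: [0.4968, -0.0724, 0.1202]
tool_rot: [-90.0, 0.0, 0.1]
force: [0.5, 0.6, 0.1]
grip_width: 0.0739
```

```bash
python3 - <<'E'
from h import *
cal('wrist')
o=env.get_obs();p=o['tool_pos'];print(o['time_s'],p,o['tool_rot'],o['force'],o['grip_width'])
snap('w9',3,(130,120,380,310),'wrist',[circ(.4942,-.074,.016,28,wproj)])
E
```

```text
15.5 [ 0.49677131 -0.07243852  0.12019711] [-8.99688101e+01  2.99097623e-02  9.84069287e-02] [0.47461078 0.55343737 0.09084069] 0.07394431140415007
```

View pics/w9.png

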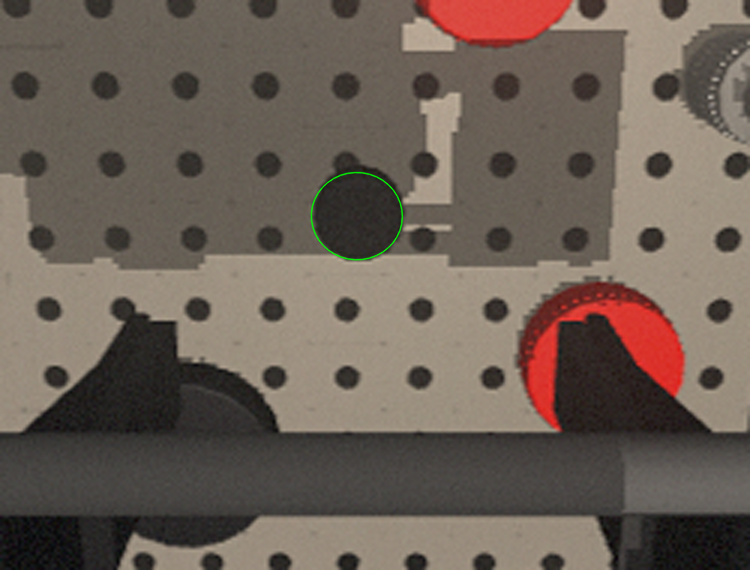

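cap_28 matches at crop (357,216), and the red look-alike at (603,360) clears the finger. Descending.

Request:
{"api": "carry_out", "payload": {
  "targets": [
    [[-2.5, 36, -0.9], [0, 0, 0]],
    [[0, 36, 0], [0, 0, 0]],
    [[0, 26, 0], [0, 0, 0]],
    [[0, 13, 0], [0, 0, 0]],
    [[0, 5, 0], [0, 0, 0]],
    [[0, 0, 0], [0, 0, 0]]
  ],
  "jaw": 0.6
}}

```text
time_s: 16.15
tool_pos: [0.4946, -0.0742, 0.0046]
tool_rot: [-90.0, 0.0, 0.1]
force: [-0.3, -0.2, -0.9]
grip_width: 0.0522
```

Request:
{"api": "carry_out", "payload": {
  "targets": [
    [[0, 0, 0], [0, 0, 0]],
    [[0, 0, 0], [0, 0, 0]],
    [[0, 0, 0], [0, 0, 0]],
    [[0, 0, 0], [0, 0, 0]],
    [[0, 0, 0], [0, 0, 0]],
    [[0, 0, 0], [0, 0, 0]]
  ],
  "jaw": 0,
  "squeeze": 15
}}

```text
time_s: 16.75
tool_pos: [0.4946, -0.0747, 0.0049]
tool_rot: [-90.0, -0.1, 0.0]
force: [0.0, -0.2, 2.0]
grip_width: 0.0275
```

```bash
python3 -c "
from plan import *
o=env.get_obs();print(o['tool_pos'],o['grip_width'])
plan([(.494,-.073,.13,0),(.609,-.0325,.14,0)],rd=0)"
```

```text
[ 0.49460895 -0.07466472  0.0049498 ] 0.027489492929985662
[[[-0,-42,1],[-0,0,0]],[[-0,-41,0],[-0,0,0]],[[-0,-42,1],[-0,0,0.1]],[[38,-3,13],[-0,0,-0]],[[38,-4,14],[-0,0,-0]],[[39,-3,13],[-0,0,-0]]]
6 [609.5 -32.7 139.9] [-90.   0.   0.]
```

Request:
{"api": "carry_out", "payload": {
  "targets": [
    [[0, -42, 1], [0, 0, 0]],
    [[0, -41, 0], [0, 0, 0]],
    [[0, -42, 0], [0, 0, 0]],
    [[38, -3, 13], [0, 0, 0]],
    [[38, -4, 14], [0, 0, 0]],
    [[39, -3, 13], [0, 0, 0]],
    [[0, 0, 0], [0, 0, 0]],
    [[0, 0, 0], [0, 0, 0]],
    [[0, 0, 0], [0, 0, 0]]
  ]
}}

```text
time_s: 17.65
tool_pos: [0.608, -0.0346, 0.1391]
tool_rot: [-90.0, 0.1, -0.1]
force: [0.6, -0.5, 0.4]
grip_width: 0.0274
```

```bash
python3 - <<'E'
from h import *
cal('wrist')
for u in ((280,87),(300,96),(320,106)): print('rod',at('top',u,.1))
o=env.get_obs();p=o['tool_pos'];print(o['time_s'],p,o['tool_rot'],o['force'],o['grip_width'])
m=[circ(.609,-.0325,.058,15,wproj),circ(.609,-.0325,.058,20,wproj),circ(p[0],p[1],p[2]-.0045+.016,28,wproj)]
snap('w10',5,(180,130,330,250),'wrist',m)
E
```

```text
rod [0.73610126 0.01041403 0.1       ]
rod [ 0.71621784 -0.0297288   0.1       ]
rod [ 0.69436031 -0.06955454  0.1       ]
17.65 [ 0.60802503 -0.03460957  0.13908541] [-9.00232439e+01  8.68789517e-02 -5.27495367e-02] [ 0.57300813 -0.48382207  0.35424661] 0.027408931607291097
```

View pics/w10.png

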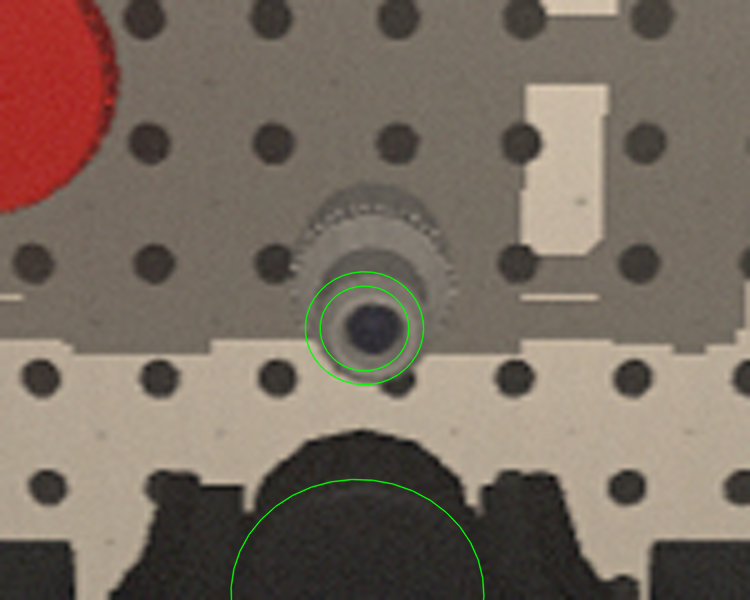

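Glass is at crop (375,328), about 2 mm to +x of the held cap's centreline. I'm correcting and looking again, closer.

Request:
{"api": "carry_out", "payload": {
  "targets": [
    [[2, 20, 2.4], [0, 0, 0]],
    [[0, 20, 0], [0, 0, 0]],
    [[0, 10, 0], [0, 0, 0]],
    [[0, 0, 0], [0, 0, 0]],
    [[0, 0, 0], [0, 0, 0]],
    [[0, 0, 0], [0, 0, 0]]
  ]
}}

```text
time_s: 18.3
tool_pos: [0.6119, -0.0316, 0.0909]
tool_rot: [-90.0, -0.1, -0.0]
force: [-0.4, -0.1, -0.1]
grip_width: 0.0273
```

```bash
python3 - <<'E'
from h import *
cal('wrist')
for i in range(1):
    o=env.get_obs();p=o['tool_pos'];print(o['time_s'],p,o['tool_rot'],o['force'],o['grip_width'])
p=np.array(p)
m=[circ(p[0],p[1],.058,15,wproj),circ(p[0],p[1],.058,20,wproj),circ(p[0],p[1],p[2]-.0045+.016,28,wproj)]
snap('w11',5,(180,130,330,250),'wrist',m)
snap('w11s',7,(280,180,360,250),'scene')
E
```

```text
18.3 [ 0.61187651 -0.03155259  0.09085755] [-8.99851727e+01 -1.18505589e-01 -1.33470255e-02] [-0.37148594 -0.14895686 -0.10200767] 0.027276490821734875
```

View pics/w11.png

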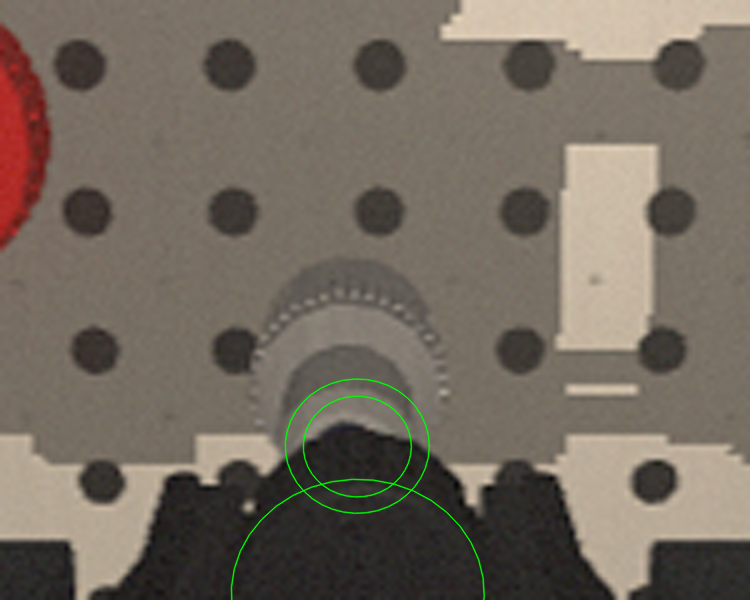

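View pics/w11s.png

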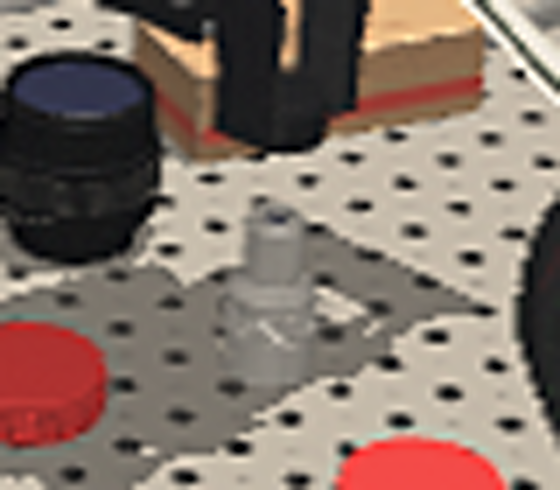

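```bash
python3 - <<'E'
from h import *
cal('scene')
p=env.get_obs()['tool_pos'];print(p)
def f(X): return proj('scene',X)
x,y=.6103,-.0325
print((f((x,y,.058))-[280,180])*7,(f((x,y,.02))-[280,180])*7,(f((p[0],p[1],p[2]-.0045))-[280,180])*7)
m=[circ(x,y,.058,20,f),circ(x,y,.035,30,f),circ(x,y,.0,30,f),circ(p[0],p[1],p[2]-.0045,28,f),circ(p[0],p[1],p[2]+.0115,28,f)]
snap('w12s',7,(280,180,360,250),'scene',m)
E
```

```text
[ 0.61183406 -0.03137816  0.09065423]
[276.14080446 209.60905037] [269.23495914 309.59754313] [281.90241107 130.72645846]
```

View pics/w12s.png

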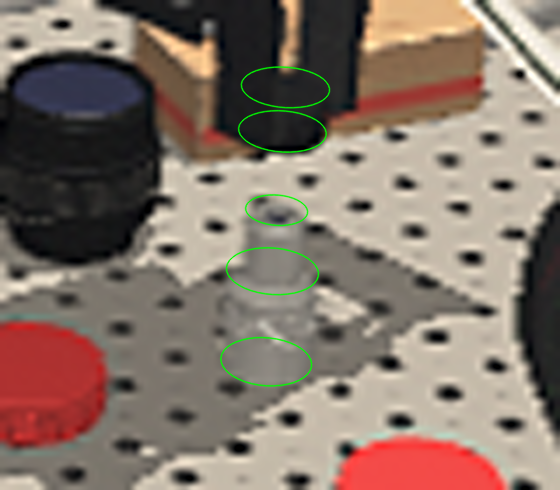

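The scene overlay at the measured lens position (0.6103, −0.0325) matches the rim at (276,210) and the body. I'm correcting −1.5/−1.1 mm and lowering.

Request:
{"api": "carry_out", "payload": {
  "targets": [
    [[-1.5, 12, -1.1], [0, 0, 0]],
    [[0, 10, 0], [0, 0, 0]],
    [[0, 3, 0], [0, 0, 0]],
    [[0, 0, 0], [0, 0, 0]],
    [[0, 0, 0], [0, 0, 0]],
    [[0, 0, 0], [0, 0, 0]]
  ]
}}

```text
time_s: 19.05
tool_pos: [0.61, -0.0324, 0.0648]
tool_rot: [-90.0, -0.0, 0.0]
force: [-0.4, 0.4, 0.3]
grip_width: 0.0277
```

Request:
{"api": "carry_out", "payload": {
  "targets": [
    [[0, 3, 0], [0, 0, 0]],
    [[0, 3, 0], [0, 0, 0]],
    [[0, 3, 0], [0, 0, 0]],
    [[0, 0, 0], [0, 0, 0]]
  ]
}}

```text
time_s: 19.45
tool_pos: [0.6092, -0.0323, 0.0549]
tool_rot: [-90.0, 0.1, 0.0]
force: [0.8, -0.4, -0.2]
grip_width: 0.0277
```

Request:
{"api": "carry_out", "payload": {
  "targets": [
    [[0, 3, 0], [0, 0, 0]],
    [[0, 2, 0], [0, 0, 0]],
    [[0, 1, 0], [0, 0, 0]],
    [[0, 0, 0], [0, 0, 0]],
    [[0, 0, 0], [0, 0, 0]]
  ]
}}

```text
time_s: 19.95
tool_pos: [0.61, -0.0324, 0.0503]
tool_rot: [-90.0, -0.0, 0.0]
force: [-1.6, 0.2, 5.5]
grip_width: 0.0275
```

Contact force 5.5 N at a tip height of 0.050 means the cap is seated. Releasing.

Request:
{"api": "carry_out", "payload": {
  "targets": [
    [[0, 0, 0], [0, 0, 0]],
    [[0, 0, 0], [0, 0, 0]],
    [[0, 0, 0], [0, 0, 0]],
    [[0, 0, 0], [0, 0, 0]],
    [[0, -10, 0], [0, 0, 0]],
    [[0, -30, 0], [0, 0, 0]],
    [[0, -40, 0], [0, 0, 0]],
    [[0, 0, 0], [0, 0, 0]],
    [[0, 0, 0], [0, 0, 0]],
    [[0, 0, 0], [0, 0, 0]]
  ],
  "jaw": 0.6
}}

```text
time_s: 20.95
tool_pos: [0.609, -0.0322, 0.129]
tool_rot: [-90.0, 0.1, 0.0]
force: [-1.0, 0.1, -0.6]
grip_width: 0.0527
```

```bash
python3 - <<'E'
from plan import *
cal('wrist')
o=env.get_obs();p=o['tool_pos'];print(o['time_s'],p,o['tool_rot'],o['force'],o['grip_width'])
snap('w13s',7,(280,180,360,250),'scene')
snap('w13',3,(130,80,380,270),'wrist',[circ(.6103,-.0325,.061,28,wproj)])
plan([(.52,-.10,.15,0),(.435,-.1607,.13,0)],rd=0)
E
```

```text
20.95 [ 0.60904496 -0.03222456  0.12898476] [-8.99896914e+01  6.80283374e-02  1.17755239e-02] [-1.03475789  0.13969308 -0.56366819] 0.05267373154165141
[[[-30,-7,-23],[0,0,-0]],[[-29,-7,-22],[0,0,-0.1]],[[-30,-8,-23],[0,0,-0]],[[-28,7,-20],[0,0,-0]],[[-29,7,-20],[0,0,-0]],[[-28,7,-20],[0,0,-0]]]
6 [ 434.8 -160.3  129.5] [-90.   0.   0.]
```

View pics/w13s.png

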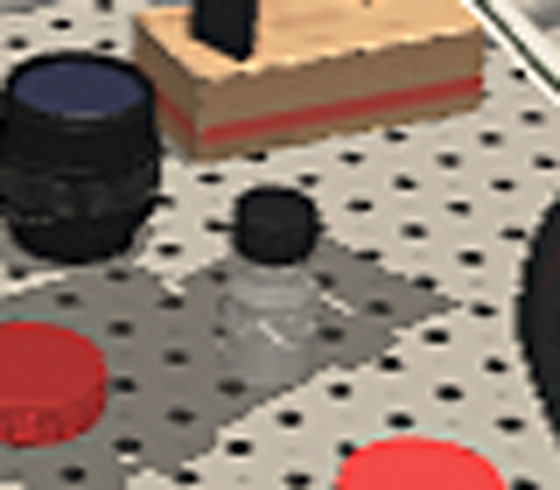

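View pics/w13.png

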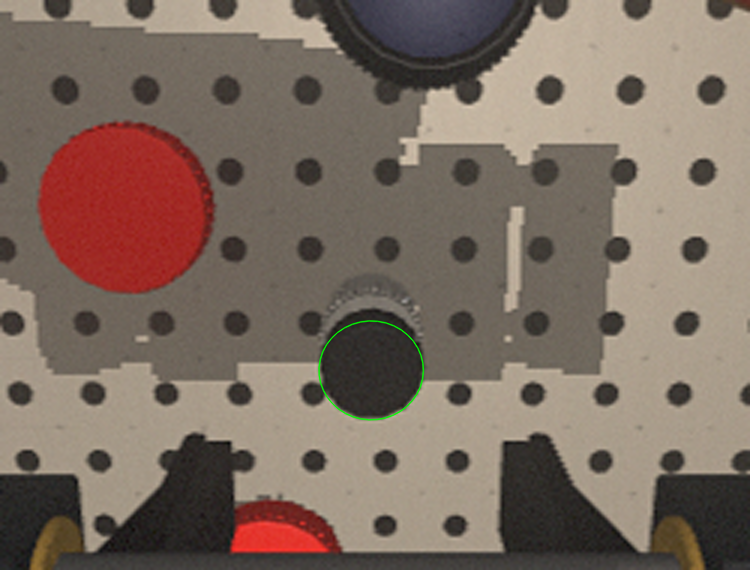

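cap_28 sits level on the lens. The last one is cap_64.

Request:
{"api": "carry_out", "payload": {
  "targets": [
    [[-30, -7, -23], [0, 0, 0]],
    [[-29, -7, -22], [0, 0, 0]],
    [[-30, -8, -23], [0, 0, 0]],
    [[-28, 7, -20], [0, 0, 0]],
    [[-29, 7, -20], [0, 0, 0]],
    [[-28, 7, -20], [0, 0, 0]],
    [[0, 0, 0], [0, 0, 0]],
    [[0, 0, 0], [0, 0, 0]],
    [[0, 0, 0], [0, 0, 0]],
    [[0, 0, 0], [0, 0, 0]]
  ],
  "jaw": 1
}}

```text
time_s: 22.05
tool_pos: [0.4366, -0.1597, 0.1306]
tool_rot: [-90.0, 0.0, 0.1]
force: [0.2, 0.7, 0.5]
grip_width: 0.0869
```

```bash
python3 - <<'E'
from h import *
cal('wrist')
o=env.get_obs();p=o['tool_pos'];print(o['time_s'],p,o['tool_rot'],o['force'],o['grip_width'])
snap('w14',3,(130,100,380,290),'wrist',[circ(.4351,-.1607,.016,64,wproj)])
E
```

```text
22.05 [ 0.43656794 -0.15968817  0.13056928] [-9.00298286e+01  8.92683775e-06  1.08352718e-01] [0.22146216 0.71047738 0.54305913] 0.08692583430820879
```

View pics/w14.png

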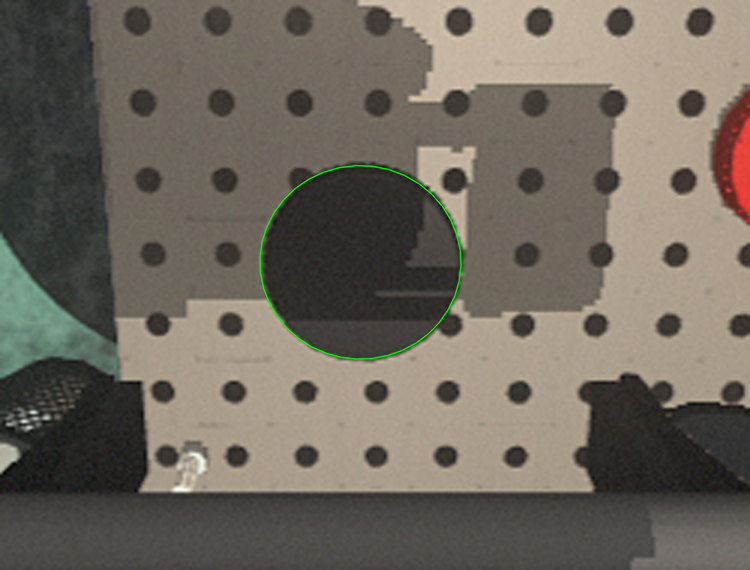

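cap_64 matches exactly at crop (361,262). Descending.

Request:
{"api": "carry_out", "payload": {
  "targets": [
    [[-1.5, 36, -1], [0, 0, 0]],
    [[0, 36, 0], [0, 0, 0]],
    [[0, 32, 0], [0, 0, 0]],
    [[0, 16, 0], [0, 0, 0]],
    [[0, 6, 0], [0, 0, 0]],
    [[0, 0, 0], [0, 0, 0]]
  ]
}}

```text
time_s: 22.7
tool_pos: [0.4341, -0.1612, 0.004]
tool_rot: [-90.0, 0.1, 0.0]
force: [0.1, -0.4, -0.2]
grip_width: 0.087
```

Request:
{"api": "carry_out", "payload": {
  "targets": [
    [[0, 0, 0], [0, 0, 0]],
    [[0, 0, 0], [0, 0, 0]],
    [[0, 0, 0], [0, 0, 0]],
    [[0, 0, 0], [0, 0, 0]],
    [[0, 0, 0], [0, 0, 0]],
    [[0, 0, 0], [0, 0, 0]]
  ],
  "jaw": 0,
  "squeeze": 15
}}

```text
time_s: 23.3
tool_pos: [0.4347, -0.1614, 0.005]
tool_rot: [-90.0, -0.1, 0.0]
force: [0.4, 1.3, 1.0]
grip_width: 0.0637
```

```bash
python3 -c "
from plan import *
o=env.get_obs();print(o['tool_pos'],o['grip_width'])
plan([(.435,-.16,.14,0),(.626,.0725,.16,0)],rd=0)"
```

```text
[ 0.43471081 -0.16143304  0.00498403] 0.06370995533141201
[[[0,-34,0],[-0,0,0]],[[0,-34,1],[-0,0,0]],[[0,-33,0],[-0,0,0]],[[0,-34,0],[-0,0,0.1]],[[27,-3,33],[-0,0,-0]],[[28,-3,34],[-0,0,-0]],[[27,-3,33],[-0,0,-0]],[[27,-2,33],[-0,0,-0]],[[28,-3,33],[-0,0,-0]],[[27,-3,34],[-0,0,-0]],[[27,-3,33],[-0,0,-0]]]
11 [625.5  72.6 159.9] [-90.   0.   0.]
```

Request:
{"api": "carry_out", "payload": {
  "targets": [
    [[0, -34, 0], [0, 0, 0]],
    [[0, -34, 1], [0, 0, 0]],
    [[0, -33, 0], [0, 0, 0]],
    [[0, -34, 0], [0, 0, 0]],
    [[27, -3, 33], [0, 0, 0]],
    [[28, -3, 34], [0, 0, 0]],
    [[27, -3, 33], [0, 0, 0]],
    [[27, -2, 33], [0, 0, 0]],
    [[28, -3, 33], [0, 0, 0]],
    [[27, -3, 34], [0, 0, 0]],
    [[27, -3, 33], [0, 0, 0]]
  ]
}}

```text
time_s: 24.4
tool_pos: [0.6258, 0.0743, 0.1592]
tool_rot: [-90.0, 0.0, 0.0]
force: [0.9, -0.6, 0.2]
grip_width: 0.0642
```

Request:
{"api": "carry_out", "payload": {
  "targets": [
    [[0, 0, 0], [0, 0, 0]],
    [[0, 0, 0], [0, 0, 0]],
    [[0, 0, 0], [0, 0, 0]],
    [[0, 0, 0], [0, 0, 0]]
  ]
}}

```text
time_s: 24.8
tool_pos: [0.6246, 0.0708, 0.1597]
tool_rot: [-90.0, 0.0, -0.1]
force: [0.2, -0.1, 0.3]
grip_width: 0.0637
```

```bash
python3 - <<'E'
from h import *
cal('wrist')
o=env.get_obs();p=o['tool_pos'];print(o['time_s'],p,o['tool_rot'],o['force'],o['grip_width'])
m=[circ(.626,.0725,.06,51,wproj),circ(.626,.0725,.06,56,wproj),circ(p[0],p[1],p[2]-.0045+.016,64,wproj)]
snap('w15',5,(180,130,330,250),'wrist',m)
E
```

```text
24.8 [0.62460496 0.0708385  0.1596511 ] [-9.00118697e+01  1.28923616e-02 -1.27898311e-01] [ 0.15239522 -0.06171842  0.25431768] 0.06366018739001753
```

View pics/w15.png

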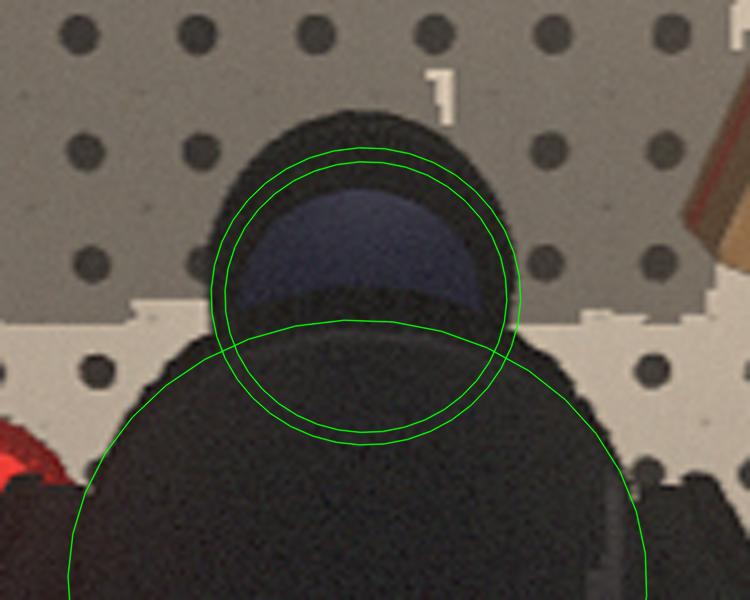

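```bash
python3 - <<'E'
from h import *
out=[]
for n,(x0,y0,x1,y1) in (('top',(230,125,275,175)),('scene',(268,178,313,228))):
    im=cv2.imread(f'pics/{n}0.png'); s=8
    b=cv2.resize(im[y0:y1,x0:x1],None,fx=s,fy=s,interpolation=cv2.INTER_CUBIC)
    b=cv2.convertScaleAbs(b,alpha=2)
    for z,d in ((.06,56),(.0,60)):
        for y,c in ((.0709,(0,255,0)),(.0735,(0,0,255))):
            m=circ(.6252,y,z,d,lambda X:proj(n,X))
            cv2.polylines(b,[np.int32((np.array(m)-[x0,y0])*s*16)],True,c,1,cv2.LINE_AA,4)
    out.append(b)
cv2.imwrite('pics/l56.png',np.hstack(out))
E
```

```text
(no output)
```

View pics/l56.png

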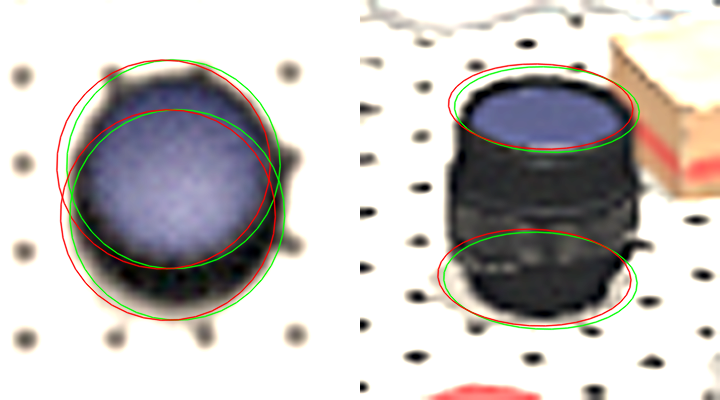

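The overlay at y=0.0709 (green) fits the lens_56 rim in both views. I'm lowering to just above the rim and reading the settled pose.

Request:
{"api": "carry_out", "payload": {
  "targets": [
    [[0, 30, 0], [0, 0, 0]],
    [[0, 25, 0], [0, 0, 0]],
    [[0, 15, 0], [0, 0, 0]],
    [[0, 8, 0], [0, 0, 0]],
    [[0, 3, 0], [0, 0, 0]],
    [[0, 0, 0], [0, 0, 0]],
    [[0, 0, 0], [0, 0, 0]],
    [[0, 0, 0], [0, 0, 0]]
  ]
}}

```text
time_s: 25.65
tool_pos: [0.6259, 0.0727, 0.0797]
tool_rot: [-90.0, -0.1, 0.0]
force: [-0.2, 0.9, 0.1]
grip_width: 0.0645
```

```bash
python3 - <<'E'
from h import *
cal('wrist')
for i in range(3):
    o=env.get_obs();p=o['tool_pos'];print(o['time_s'],p); im=env.read_camera('scene')
x,y=.6248,.0706
f=lambda X:proj('scene',X)
m=[circ(x,y,.06,56,f),circ(p[0],p[1],p[2]-.0045,64,f),circ(p[0],p[1],p[2]+.0115,64,f)]
snap('w16s',7,(250,150,330,230),'scene',m)
E
```

```text
25.65 [0.6259252  0.07274617 0.07965525]
25.7 [0.62579853 0.07273722 0.07949797]
25.75 [0.62566857 0.0727182  0.07931718]
```

View pics/w16s.png

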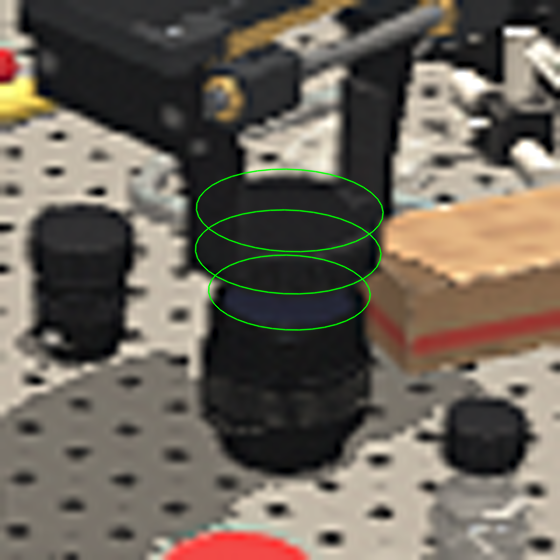

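Request:
{"api": "carry_out", "payload": {
  "targets": [
    [[-0.8, 3, -2.1], [0, 0, 0]],
    [[0, 4, 0], [0, 0, 0]],
    [[0, 3, 0], [0, 0, 0]],
    [[0, 0, 0], [0, 0, 0]],
    [[0, 0, 0], [0, 0, 0]]
  ]
}}

```text
time_s: 26.35
tool_pos: [0.6243, 0.0705, 0.0683]
tool_rot: [-90.0, 0.0, 0.0]
force: [0.2, -0.4, -0.1]
grip_width: 0.0632
```

Request:
{"api": "carry_out", "payload": {
  "targets": [
    [[0, 3, 0], [0, 0, 0]],
    [[0, 3, 0], [0, 0, 0]],
    [[0, 3, 0], [0, 0, 0]],
    [[0, 0, 0], [0, 0, 0]]
  ]
}}

```text
time_s: 26.75
tool_pos: [0.6239, 0.0705, 0.0589]
tool_rot: [-90.0, 0.1, 0.0]
force: [-0.2, -0.2, 0.0]
grip_width: 0.0641
```

Cap is 6 mm over the rim with no side force. Seating it (target tip about 0.0515).

Request:
{"api": "carry_out", "payload": {
  "targets": [
    [[0, 3, 0], [0, 0, 0]],
    [[0, 3, 0], [0, 0, 0]],
    [[0, 1, 0], [0, 0, 0]],
    [[0, 0, 0], [0, 0, 0]],
    [[0, 0, 0], [0, 0, 0]]
  ]
}}

```text
time_s: 27.25
tool_pos: [0.6244, 0.0705, 0.0526]
tool_rot: [-90.0, -0.0, 0.0]
force: [0.9, -0.4, -0.7]
grip_width: 0.0639
```

Request:
{"api": "carry_out", "payload": {
  "targets": [
    [[0, 1, 0], [0, 0, 0]],
    [[0, 0.5, 0], [0, 0, 0]],
    [[0, 0, 0], [0, 0, 0]],
    [[0, 0, 0], [0, 0, 0]]
  ]
}}

```text
time_s: 27.65
tool_pos: [0.6246, 0.0705, 0.0524]
tool_rot: [-90.0, -0.0, 0.0]
force: [-3.2, -0.0, 6.8]
grip_width: 0.0634
```

Request:
{"api": "carry_out", "payload": {
  "targets": [
    [[0, 0, 0], [0, 0, 0]],
    [[0, 0, 0], [0, 0, 0]],
    [[0, 0, 0], [0, 0, 0]],
    [[0, 0, 0], [0, 0, 0]],
    [[0, -10, 0], [0, 0, 0]],
    [[0, -30, 0], [0, 0, 0]],
    [[0, -40, 0], [0, 0, 0]],
    [[0, 0, 0], [0, 0, 0]],
    [[0, 0, 0], [0, 0, 0]],
    [[0, 0, 0], [0, 0, 0]]
  ],
  "jaw": 1
}}

```text
time_s: 28.65
tool_pos: [0.6237, 0.0706, 0.1304]
tool_rot: [-90.0, 0.1, 0.0]
force: [-1.2, -0.5, -1.0]
grip_width: 0.0869
```

```bash
python3 - <<'E'
from plan import *
cal('wrist')
o=env.get_obs();p=o['tool_pos'];print(o['time_s'],p,o['tool_rot'],o['force'],o['grip_width'])
snap('w17s',4,(190,140,370,280),'scene')
snap('w17',3,(130,80,380,270),'wrist',[circ(.6248,.0706,.063,64,wproj)])
plan([(.624,.07,.2,0),(.46,.02,.25,0)],rd=0)
E
```

```text
28.65 [0.62367895 0.07055204 0.1304071 ] [-9.00021977e+01  7.57467104e-02  1.18621831e-02] [-1.18590213 -0.49407229 -1.00506985] 0.08694678012953376
[[[0,-35,-0],[0,0,-0.1]],[[0,-35,-1],[0,0,-0]],[[-41,-13,-12],[0,0,-0]],[[-41,-12,-13],[0,0,-0]],[[-41,-13,-12],[0,0,-0]],[[-41,-12,-13],[0,0,-0]]]
6 [459.5  19.5 249.8] [-90.   0.   0.]
```

View pics/w17s.png

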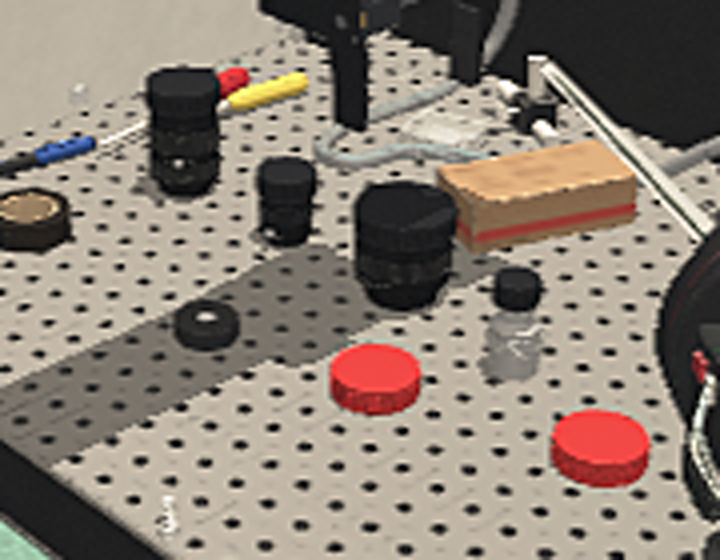

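View pics/w17.png

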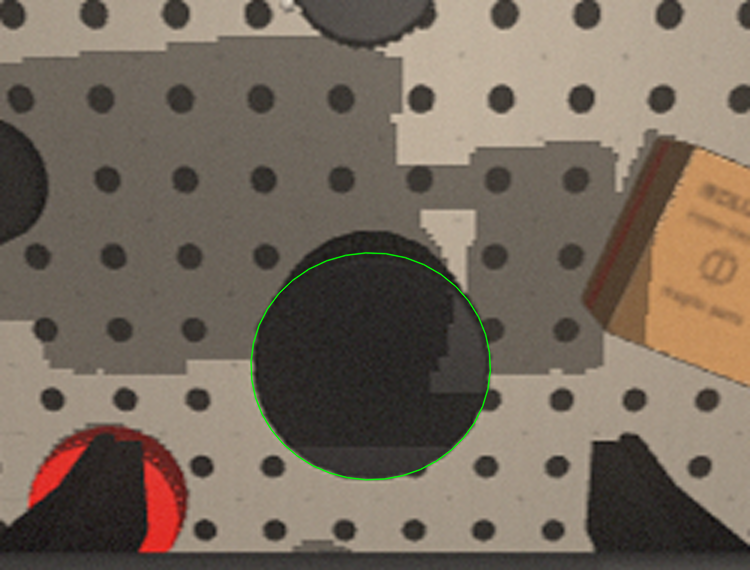

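All four lenses are capped, and the head and tape haven't moved. I'll back off and check in both fixed views.

Request:
{"api": "carry_out", "payload": {
  "targets": [
    [[0, -35, 0], [0, 0, 0]],
    [[0, -35, 0], [0, 0, 0]],
    [[-41, -13, -12], [0, 0, 0]],
    [[-41, -12, -13], [0, 0, 0]],
    [[-41, -13, -12], [0, 0, 0]],
    [[-41, -12, -13], [0, 0, 0]],
    [[0, 0, 0], [0, 0, 0]],
    [[0, 0, 0], [0, 0, 0]],
    [[0, 0, 0], [0, 0, 0]]
  ]
}}

```text
time_s: 29.65
tool_pos: [0.4607, 0.0209, 0.2504]
tool_rot: [-90.0, 0.0, 0.0]
force: [0.6, -0.3, -0.4]
grip_width: 0.0873
```

```bash
python3 - <<'E'
from h import *
L={28:(.6103,-.0325,.058),40:(.6222,.1743,.046),52:(.6205,.2748,.076),64:(.6248,.0706,.06)}
out=[]
for n,c,s in (('top',(130,125,320,225),4),('scene',(215,145,335,245),6)):
    cal(n)
    f=lambda X:proj(n,X)
    m=[circ(x,y,z+.003,d,f) for d,(x,y,z) in L.items()]+[circ(x,y,z-.013,d,f) for d,(x,y,z) in L.items()]
    snap('f_'+n,s,c,n,m)
E
```

```text
(no output)
```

View pics/f_top.png

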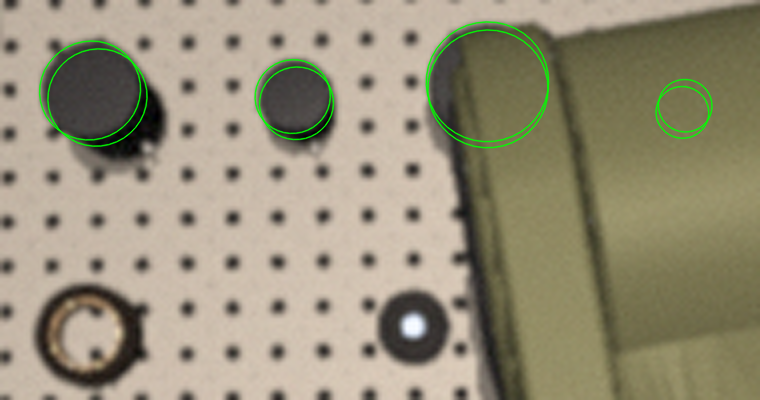

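View pics/f_scene.png

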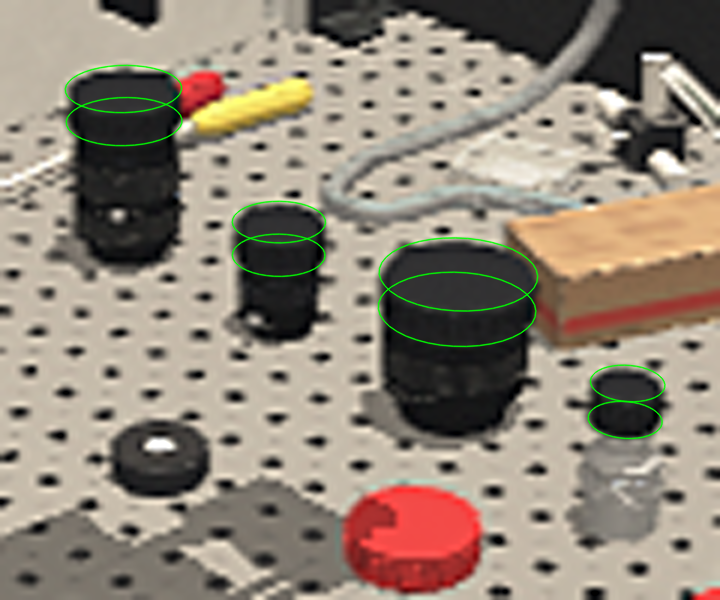

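In the scene view all four caps fill the predicted seated cylinders, level and at the right height. The robot is clear of everything, so I'm handing in.

```bash
python3 -c "
from cell import env
print(env.sign_off())"
```

```text
the job is handed in; nothing more can be done
None
```

All four black dust caps (28, 40, 52 and 64 mm) are on their lenses, and the job was handed in after about 30 s of robot time. It gave no verdict.

**Seating:** In the last scene picture all four caps look level and fill the outline predicted for a fully seated cap. Each also matched its predicted circle in the wrist picture taken after release. The downward force on seating was only 3 to 7 N.

**Bystanders:** The sensor head and the roll of tape still stand in place by eye, and I never gripped or moved the red look-alikes. I did not measure how far any lens had moved; none looks shifted or tilted in the pictures.

**Checks that disagreed or fell short:**
- **Lens with the 56 mm front:** the two fixed cameras first differed by about 3.5 mm on its position. I settled this with an overlay and the wrist view before placing the cap.
- **Lens with the 20 mm front:** my first position was about 1.5 mm off and was corrected from the wrist view.
- **Final top view:** the arm hid the 64 mm and 28 mm caps, so those two were checked only in the scene and wrist views.

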